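# Tighten the shaft nut down the gearbox bore

### The arm

A 7-joint arm with a two-finger parallel gripper is mounted at the origin on the work surface. World frame = base frame: x ahead of the robot, y to its left, z up, the work surface at z = 0. Lengths are in m, angles in rad, forces in N, time in s.
With the tool pointing down it reaches from about 0.425 to 0.875 m from the base axis. Payload 4.7 kg.
Tool frame: the origin (TCP) lies between the finger pads; the fingertips stand 11 mm ahead of it and the grasp point (between the pads) lies 8 mm behind it; z points along the fingers, y is the direction in which the jaws open and shut (so a half turn about z gives the same grasp; the last joint's range is limited). The gripper opens to 87 mm and grips with 3 to 60 N. Pads are 19 mm wide; open, the fingers measure 117 mm over their backs; the gripper's body (75 mm by 190 mm) begins 51 mm behind the grasp point.
Start: joints at [-1.329, 0.321, -0.07, 1.45, 0.023, 1.371, -0.057], TCP at [0.147, 0.633, 0.234] pointing down, gripper open.
Joint ranges: [-2.86, 2.86], [-0.3, 2.09], [-1.38, 1.24], [0.06, 2.45], [-1.56, 4.7], [0.09, 2.05], [-2.69, 2.69]. Speed limits (rad/s): [2.57, 2.57, 3.14, 3.14, 3.14, 3.14, 3.14].

### API

Orientations are given as a rotation vector (axis times angle).
In Python, from bench import ctrl gives the robot as it stands.
- The arm moves only by the tool servo_tool, never from a script. Its argument "series" is a list of rows, each an object with "travel": the shift along the tool's x, y, z in m, a list of three; "angular": the turn, a rotation vector about the tool's x, y, z in rad, a list of three. A call has 1 to 5 rows; each row shifts and turns the commanded pose from where the row before left it, along the tool's axes as they then stand; what a row does not reach is not made up. A row lasts 1/10 s, in which the tool goes at most 50 mm and 8.59 degrees, less where a joint would pass 70% of its speed; a pose out of reach is approached as far as the arm can. A call with a gripper value outside its range is refused whole. "claw" is the finger opening in m, from 0 to 0.087, set as the call begins (left out, the last holds). The fingers move at their own pace and stop on an object; "squeeze" is the grip in N (left out, the last holds). Time passes only in rows, so rows that do not move let the fingers close. It gives the time, the measured TCP pose, the force and the opening at its end, in the units of the state.
- ctrl.get_state(): the state, without advancing time (a new reading comes with each control period).
- ctrl.get_image(name): name is "scene" or "top" or "wrist"; returns the picture (420x560x3 uint8, red, green, blue); there is no depth.
- ctrl.calibration(name): a dict with "fx", "fy", "cx", "cy" (pixels), "distortion" ([k1, k2, p1, p2, k3] as OpenCV has them; the pictures are not rectified), "rvec" (rotation vector, rad) and "tvec" (3), from world to camera coordinates, as OpenCV has them. Camera axes: x right, y down, z forward; pixel columns grow to the right and rows downward; lengths in m; the calibration is good to about 2 mm. A picture is of the moment at which its call begins: read the wrist's pose just before it. calibration takes no time and is no camera call; for the wrist camera it gives the pose at the moment of the call.
- ctrl.close_job(): hands the job in, once; it reports no verdict.
The state is a dict: "time": time; "joint_positions": joint angles; "qd": joint speeds; "joint_torque": joint torques, N m; "position": TCP position; "tool_rot": TCP orientation; "ft_force": force on the tool from outside, world axes, zero at the start; "torque": the same for the moment, N m; "grip_width": opening from 0.0 (shut) to 1.0 (fully open).
Only numpy, scipy, OpenCV 4.12 (cv2) and the standard library are available. Lean on these libraries where they do the work, as an engineer would, in place of code of your own. Each camera call takes 0.05 s, during which the arm holds its last target.

### The job

Take the T-handle socket wrench from the wooden tool block, lower it down the deep bore of the gearbox until its socket drops fully over the nut at the bottom, and turn the nut clockwise until it comes up solid against its stop. Then lift the wrench out and lower it, without dropping it, back upright to the bottom of the large hole in the tool block; leave the other tools and parts on the bench where they lie.

Things in the scene. Friction and masses are not known exactly. Their poses are not given: they have to be found in the camera images.
- wrench_handle (a point): Middle of the red and black T-handle of the steel socket wrench: a flat-sided bar 115 mm long (x axis), 22 mm thick (y axis), 28 mm tall; z is up along the shaft. Rigid, about 0.55 kg, 192 mm high; the socket's open lower end is 178 mm below this point on the same axis. Below the handle: a 21 mm collar from 12 to 26 mm under this point, then a 14 mm shaft.
- socket_mouth (a point): Centre of the open lower end of the wrench's socket. The socket is 44 mm in outside diameter, with a six-sided recess 32.4 mm across flats and 30 mm deep; one flat of the recess faces the wrench's x axis (the long way of the handle), the others follow every 60 degrees.
- bore_mouth (a point): Centre of the mouth of the gearbox's bore, 120 mm above the bench. Bore 50 mm in diameter, upright, with a 3.5 mm chamfer at the mouth, in a round raised boss 72 mm across; its floor lies 84 mm below the mouth.
- nut_seat (a point): Brass-coloured six-sided nut on the bore's floor and axis; centre of its underside, 36 mm above the bench. 30 mm across flats, 14 mm thick; its cone and shaft end rise to 26 mm. One flat faces this x axis, others every 60 degrees; axes turn with it. With its flats in line (within 8 degrees) the socket drops right down, its mouth at this point; else it stands about 11 mm higher on the nut.
- nut (a joint): Turn of the nut in rad, growing as it is tightened (clockwise seen from above). Starts between 0.4 and 1.3; tight against a firm stop at 2.2. It turns stiffly (about 0.2 N m) and stays where it is left. The socket has about 8 degrees of play on the nut either way. Let go, the wrench stands by itself on the nut; kept twisted against the stop, the socket binds when lifted, so ease it first.
- block_hole (a point): Centre of the floor of the large hole in the wooden tool block, where the wrench stands at first: hole 52 mm in diameter, upright, 62 mm deep, floor 18 mm above the bench. The fixed block, 90 by 170 by 80 mm high, reaches 45 mm to -y and 125 mm to +y of this point; small tools fixed in it about 100 mm to +y rise to 160 mm above the bench.
- gearbox: Two-lobed gearbox, cast grey case with bright cover 105 mm high, bolted to a fixture plate: does not move. Origin on the bench under the bore. It reaches 125 mm round the bore and 220 mm to -y. The kick-start crank, up to 145 mm high, stands 110 to 290 mm to -y.
- dome_cover: Bright round domed cover, 120 mm in diameter (146 mm over its lugs), 46 mm high; origin at the centre of its underside. To be left alone.
- bore_cap: Bright screw cap of the bore, 68 mm in diameter, 17 mm high; origin at the centre of its underside. To be left alone.
- mallet: Rubber mallet lying down along x, 300 mm long: black head, 100 mm long (along y) and 60 mm in diameter, centred 140 mm to +x of the origin, wooden handle reaching 130 mm to -x; origin on the bench under the handle. To be left alone.
- screwdriver: Screwdriver with a green handle, 200 mm long along x; origin under its middle. To be left alone.
Mind the look-alikes: they are no part of the job. There is more than one size of the part that bears wrench_handle; the job needs the middle-sized.

How it is judged:
By the outcome, as a careful person would: the job done as asked, in the order asked, and still so for the second after the job is handed in, with the robot touching nothing.
It also fails if it takes over 61 s, if anything falls off the work surface, if the arm or the gripper's body presses on something with over 40 N, if the wrist force passes 120 N, or if a joint passes its speed limit or range.

## Working session

There is one attempt and no reset: what is moved stays moved. The work goes in short steps, Python scripts to look and compute and a tool call to move; the robot and the scene stay as the last step left them, time stands still between calls to the robot, and variables do not carry over. Pictures are saved under pics/ and viewed, and the job is handed in when it is done.

Besides the shell and the picture viewer there is one more tool, called after "Emit:" as a command line: name --argument value ..., lists and objects as JSON in quotes. servo_tool: Moves the arm, as the interface text tells. Its arguments: {"type":"object","properties":{"series":{"type":"array","items":{"type":"object","properties":{"travel":{"type":"array","items":{"type":"number"}},"angular":{"type":"array","items":{"type":"number"}}}}},"claw":{"type":"number"},"squeeze":{"type":"number"}},"required":["series"]}

```bash
mkdir -p pics; ls
cat > h.py <<'E'
import numpy as np,cv2
from bench import ctrl
def cal(n):
    c=ctrl.calibration(n);K=np.array([[c['fx'],0,c['cx']],[0,c['fy'],c['cy']],[0,0,1.]])
    return K,np.array(c['distortion'],float),np.array(c['rvec'],float),np.array(c['tvec'],float)
def ray(C,uv):
    K,d,r,t=C;R=cv2.Rodrigues(r)[0]
    p=cv2.undistortPoints(np.array(uv,float).reshape(-1,1,2),K,d).reshape(-1,2)
    D=np.c_[p,np.ones(len(p))]@R
    return -R.T@t,D/np.linalg.norm(D,axis=1)[:,None]
def onz(C,uv,z):
    o,D=ray(C,uv);return o+D*((z-o[2])/D[:,2])[:,None]
def proj(C,P):
    K,d,r,t=C;return cv2.projectPoints(np.array(P,float).reshape(-1,1,3),r,t,K,d)[0].reshape(-1,2)
def tri(rays):
    A=np.zeros((3,3));b=np.zeros(3)
    for o,d in rays:
        M=np.eye(3)-np.outer(d,d);A+=M;b+=M@o
    return np.linalg.solve(A,b)
def snap(n,f):
    C=cal(n);im=ctrl.get_image(n);cv2.imwrite('pics/'+f+'.png',im[:,:,::-1]);np.savez('pics/'+f+'.npz',im=im,K=C[0],d=C[1],r=C[2],t=C[3]);return im,C
def load(f):
    z=np.load('pics/'+f+'.npz');return z['im'],(z['K'],z['d'],z['r'],z['t'])
E
python3 - <<'E'
from h import *
for n in ['scene','top','wrist']:
    im,C=snap(n,n+'0');print(n,C[2].round(3),(-cv2.Rodrigues(C[2])[0].T@C[3]).round(3),C[0][0,0],C[1])
s=ctrl.get_state();print({k:np.round(v,3) for k,v in s.items()})
E
```

```text
pics
scene [ 2.238  0.622 -0.262] [ 1.002 -0.674  0.971] 481.63596661452596 [-0.02955912  0.          0.          0.          0.        ]
top [ 2.141 -2.062  0.232] [0.222 0.108 1.614] 457.5902936550211 [0.01535626 0.         0.         0.         0.        ]
wrist [-2.28  -1.813 -0.25 ] [0.074 0.65  0.383] 306.4763165044134 [-0.0298022  0.         0.         0.         0.       ]
{'time': np.float64(0.15), 'joint_positions': array([-1.329,  0.322, -0.07 ,  1.451,  0.023,  1.371, -0.057]), 'qd': array([-0.001, -0.001,  0.001, -0.005, -0.001, -0.001,  0.001]), 'joint_torque': array([-0.0000e+00, -4.9180e+01, -4.0500e-01, -3.1288e+01, -6.4000e-02,
        4.1000e-02,  0.0000e+00]), 'position': array([0.147, 0.633, 0.233]), 'tool_rot': array([-3.570e-01, -3.121e+00,  2.000e-03]), 'ft_force': array([-0.362,  0.129,  0.56 ]), 'torque': array([-0.057, -0.022,  0.009]), 'grip_width': np.float64(1.001)}
```

View pics/scene0.png

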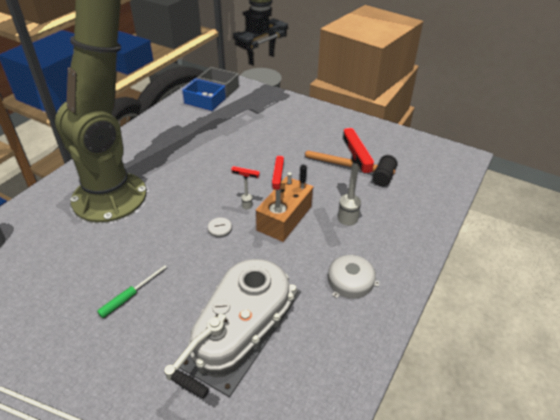

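View pics/top0.png

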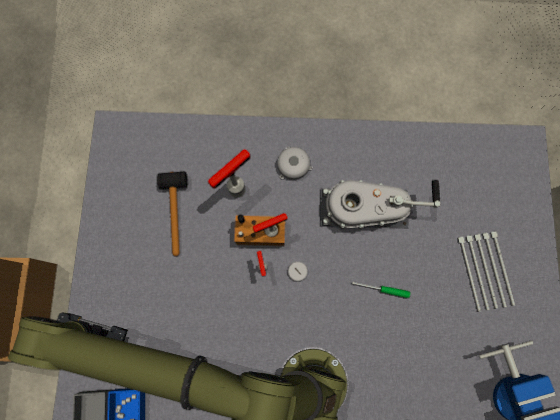

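View pics/wrist0.png

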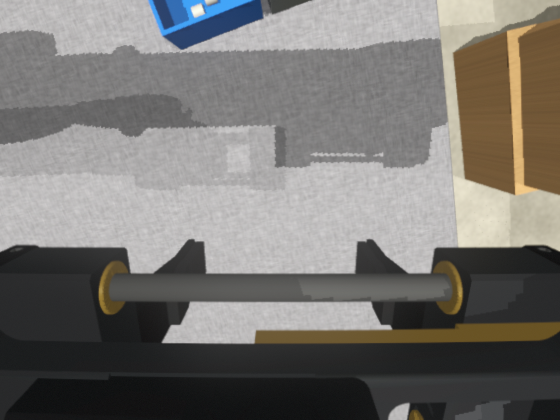

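Run:
```python
from h import *
a,_=load('scene0');b,_=load('top0')
def z(im,u0,v0,w,h,s): return cv2.resize(im[v0:v0+h,u0:u0+w],None,fx=s,fy=s,interpolation=cv2.INTER_CUBIC)
A=z(a,225,140,130,150,3.9)[:580,:395]
A=z(a,230,145,100,145,4);B=z(b,225,170,190,70,4)
cv2.imwrite('pics/c1.png',A[:,:,::-1]);cv2.imwrite('pics/c2.png',B[:,:,::-1])
```

```text
(no output)
```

View pics/c1.png

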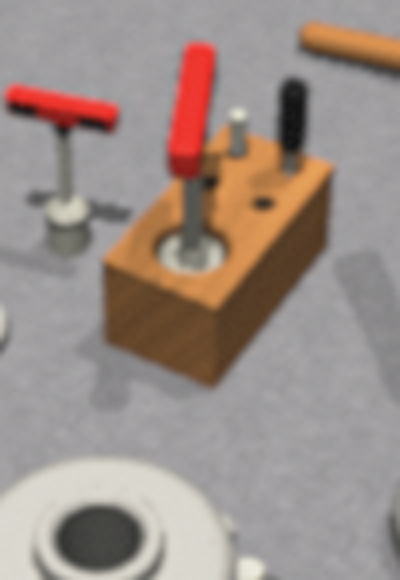

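View pics/c2.png

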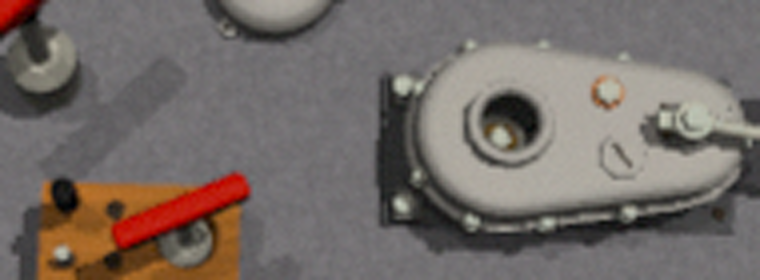

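Candidates for the wrench: the small T at scene (246,172) / top (262,263), the block T at (278,172) / (270,223), and the large T at (358,150) / (230,168). The crops show that the middle-sized one stands in the block's large hole, so I choose that one. The bore is at scene (255,279) and top (352,201).

Run:
```python
from h import *
a,Ca=load('scene0');b,Cb=load('top0')
def red(im):
    h=im.astype(int);return ((h[...,0]>120)&(h[...,1]<60)&(h[...,2]<60)).astype(np.uint8)
R={}
for n,im,C,near in (('s',a,Ca,(278,172)),('t',b,Cb,(270,223))):
    k,l,st,ce=cv2.connectedComponentsWithStats(red(im))
    for i in range(1,k):
        if st[i,4]<25: continue
        c=np.argwhere(l==i)[:,::-1].astype(np.float32);r=cv2.minAreaRect(c)
        print(n,ce[i].round(1),st[i,4],np.round(r[1],1),round(r[2],1))
        if np.hypot(*(ce[i]-near))<12: R[n]=(ce[i],cv2.boxPoints(r))
P=tri([ (ray(Ca,[R['s'][0]])[0],ray(Ca,[R['s'][0]])[1][0]),(ray(Cb,[R['t'][0]])[0],ray(Cb,[R['t'][0]])[1][0])])
print('handle',P, proj(Ca,[P]),proj(Cb,[P]))
bx=R['t'][1];e=[(bx[i]+bx[(i+1)%4])/2 for i in range(4)]
E=onz(Cb,e,P[2]);
for i in (0,1):
    d=E[i]-E[i+2];print('len',np.linalg.norm(d),'ang',np.degrees(np.arctan2(d[1],d[0])),'mid',(E[i]+E[i+2])/2)
# hole in block and bore approximations
for u,z in (((352,200),.12),((271.5,230),.08)): print(onz(Cb,[u],z))
for u,z in (((255,279),.12),((278,208),.08)): print(onz(Ca,[u],z))
```

```text
s [359.2 150.2] 447 [47.4 12.5] 63.4
s [277.7 172.8] 203 [ 7.2 31.6] 6.3
s [245.1 171.8] 101 [26.5  5.7] 11.3
t [228.5 167.3] 430 [ 8.7 49.8] 49.1
t [269.3 222.1] 229 [ 6.5 35.8] 67.4
t [260.9 263.2] 113 [24.7  4.7] 77.5
handle [0.50184037 0.15992771 0.19514718] [[278.08215596 172.68356044]] [[269.50054733 222.39327807]]
len 0.020808126965291142 ang 24.701841248575313 mid [0.50300745 0.15993978 0.19514718]
len 0.11336612823150198 ang -64.77559391076561 mid [0.50307846 0.15975423 0.19514718]
[[ 0.60383422 -0.11130471  0.12      ]]
[[0.49844746 0.15619278 0.08      ]]
[[ 0.60659544 -0.11262407  0.12      ]]
[[0.50710068 0.15180467 0.08      ]]
```

```bash
cat >> h.py <<'E'
def Rm(v): return cv2.Rodrigues(np.array(v,float))[0]
def toolpose(s=None):
    s=s or ctrl.get_state();return np.array(s['position']),Rm(s['tool_rot'])
def camintool():
    p,R=toolpose();K,d,r,t=cal('wrist');Rc=Rm(r);c=-Rc.T@t
    return R.T@(c-p),R.T@Rc.T
def delta(pt,yaw,s=None):
    "tool-frame travel & angular to target: down-pointing, tool y at world yaw(rad)"
    p,R=toolpose(s);y=np.array([np.cos(yaw),np.sin(yaw),0]);z=np.array([0,0,-1.]);x=np.cross(y,z)
    T=np.c_[x,y,z];w=cv2.Rodrigues(R.T@T)[0].ravel()
    return R.T@(np.array(pt)-p),w
def show():
    s=ctrl.get_state();p,R=toolpose(s)
    print('t',round(float(s['time']),2),'p',p.round(4),'R',R.round(3).tolist(),'q',np.round(s['joint_positions'],3),'f',np.round(s['ft_force'],1),'w',round(float(s['grip_width']),3))
E
python3 - <<'E'
from h import *
show();c,R=camintool();print(c,R)
E
```

```text
t 0.15 p [0.1467 0.6328 0.2327] R [[-0.974, 0.226, -0.0], [0.226, 0.974, -0.001], [-0.0, -0.001, -1.0]] q [-1.329  0.322 -0.07   1.451  0.023  1.371 -0.057] f [-0.4  0.1  0.6] w 1.001
[ 0.07479842 -0.00021767 -0.15009201] [[ 5.48391513e-04 -9.61821482e-01 -2.73677064e-01]
 [ 9.99999753e-01  6.47696939e-04 -2.72501654e-04]
 [ 4.39357742e-04 -2.73676847e-01  9.61821600e-01]]
```

Emit:
servo_tool --series '[{"travel":[-0.02,-0.015,-0.035]},{"travel":[-0.03,-0.02,-0.03]},{"travel":[-0.035,-0.025,-0.025]},{"travel":[-0.035,-0.025,-0.02]},{"travel":[-0.035,-0.025,-0.015]}]'

```text
$.series[0]: bad value
```

Emit:
servo_tool --series '[{"travel":[-0.037,-0.027,0]},{"travel":[-0.037,-0.027,0]},{"travel":[-0.037,-0.027,0]},{"travel":[-0.037,-0.027,0]},{"travel":[-0.037,-0.027,0]}]'

```text
$.series[0]: bad value
```

Run:
```python
from h import *
show()
for pt in ([0.575,0.143,.36],[.677,-.128,.17]):
  print([x.round(3) for x in delta(pt,np.radians(77))])
```

```text
t 0.15 p [0.1467 0.6328 0.2327] R [[-0.974, 0.226, -0.0], [0.226, 0.974, -0.001], [-0.0, -0.001, -1.0]] q [-1.329  0.322 -0.07   1.451  0.023  1.371 -0.057] f [-0.4  0.1  0.6] w 1.001
[array([-0.528, -0.381, -0.127]), array([-0.001,  0.   , -0.001])]
[array([-0.688, -0.621,  0.064]), array([-0.001,  0.   , -0.001])]
```

Both keys are needed in each row.

Emit:
servo_tool --series '[{"travel":[-0.02,-0.015,-0.035],"angular":[0,0,0]},{"travel":[-0.03,-0.02,-0.03],"angular":[0,0,0]},{"travel":[-0.035,-0.025,-0.025],"angular":[0,0,0]},{"travel":[-0.035,-0.025,-0.02],"angular":[0,0,0]},{"travel":[-0.035,-0.025,-0.015],"angular":[0,0,0]}]'

```text
time: 0.65
position: [0.274, 0.4898, 0.36]
tool_rot: [0.357, 3.121, 0.002]
ft_force: [0.6, 0.2, -0.5]
grip_width: 1.0
```

Emit:
servo_tool --series '[{"travel":[-0.037,-0.027,0],"angular":[0,0,0]},{"travel":[-0.037,-0.027,0],"angular":[0,0,0]},{"travel":[-0.037,-0.027,0],"angular":[0,0,0]},{"travel":[-0.037,-0.027,0],"angular":[0,0,0]},{"travel":[-0.037,-0.027,0],"angular":[0,0,0]}]'

```text
time: 1.15
position: [0.4235, 0.316, 0.3585]
tool_rot: [-0.357, -3.121, -0.0]
ft_force: [0.2, 1.4, 0.4]
grip_width: 0.998
```

Run:
```python
from h import *
show()
for pt in ([0.575,0.143,.36],[.677,-.128,.17]):
  print([x.round(3) for x in delta(pt,np.radians(77))])
```

```text
t 1.15 p [0.4235 0.316  0.3585] R [[-0.974, 0.226, -0.0], [0.226, 0.974, 0.0], [0.0, 0.0, -1.0]] q [-0.909  0.025  0.224  1.549 -0.006  1.569  0.658] f [0.2 1.4 0.4] w 0.998
[array([-0.187, -0.134, -0.002]), array([ 0.   , -0.   , -0.001])]
[array([-0.347, -0.375,  0.188]), array([ 0.   , -0.   , -0.001])]
```

Emit:
servo_tool --series '[{"travel":[-0.037,-0.027,0],"angular":[0,0,0]},{"travel":[-0.037,-0.027,0],"angular":[0,0,0]},{"travel":[-0.037,-0.027,0],"angular":[0,0,0]},{"travel":[-0.037,-0.027,0],"angular":[0,0,0]},{"travel":[-0.037,-0.026,0],"angular":[0,0,0]}]'

```text
time: 1.65
position: [0.5735, 0.1438, 0.3585]
tool_rot: [0.357, 3.121, 0.0]
ft_force: [0.2, 0.5, 0.3]
grip_width: 1.0
```

Emit:
servo_tool --series '[{"travel":[0,0,0],"angular":[0,0,0]},{"travel":[0,0,0],"angular":[0,0,0]}]'

```text
time: 1.85
position: [0.573, 0.1443, 0.358]
tool_rot: [-0.361, -3.12, 0.001]
ft_force: [-0.8, 1.6, -0.3]
grip_width: 0.997
```

Run:
```python
from h import *
show();snap('wrist','w1')
for pt in ([.677,-.128,.17],):
  print([x.round(3) for x in delta(pt,np.radians(77))])
```

```text
t 1.85 p [0.573  0.1443 0.358 ] R [[-0.974, 0.229, -0.001], [0.229, 0.974, -0.0], [0.001, -0.001, -1.0]] q [-0.659  0.169  0.431  1.409 -0.07   1.58   1.106] f [-0.8  1.6 -0.3] w 0.997
[array([-0.164, -0.243,  0.188]), array([ 0.   , -0.001, -0.001])]
```

View pics/w1.png

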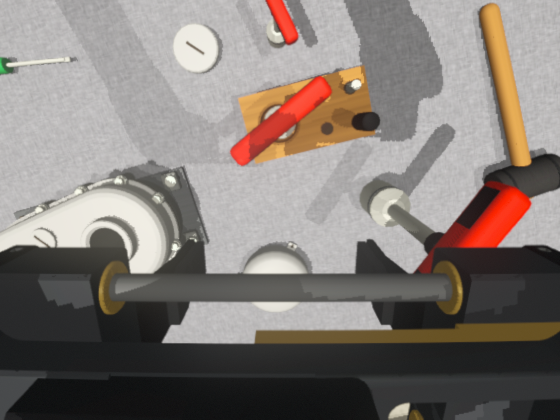

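The wrist image shows the block wrench handle running from (232,155) to (330,86), above the block hole at about (275,122). The small wrench, at (282,20), and the large one, at (480,225), are clearly separate.

Run:
```python
from h import *
im,C=load('w1');h=im.astype(int);m=((h[...,0]>110)&(h[...,1]<70)&(h[...,2]<70)).astype(np.uint8)
k,l,st,ce=cv2.connectedComponentsWithStats(m)
for i in range(1,k):
    if st[i,4]<200: continue
    c=np.argwhere(l==i)[:,::-1].astype(np.float32);r=cv2.minAreaRect(c)
    print(ce[i],st[i,4],r)
    if abs(ce[i][0]-281)<15:
        bx=cv2.boxPoints(r);e=[(bx[j]+bx[(j+1)%4])/2 for j in range(4)]
        for z in (.195,.209):
            E=onz(C,e,z)
            for j in (0,1):
                d=E[j]-E[j+2];print(z,'len',np.linalg.norm(d),'ang',np.degrees(np.arctan2(d[1],d[0])),'mid',(E[j]+E[j+2])/2)
        w=ray(C,[ce[i]]);_,Cb=load('top0');_,Ca=load('scene0')
        t=ray(Cb,[(269.3,222.1)]);s=ray(Ca,[(277.7,172.8)])
        print(tri([(w[0],w[1][0]),(t[0],t[1][0]),(s[0],s[1][0])]),tri([(w[0],w[1][0]),(s[0],s[1][0])]))
        o=onz(C,[ce[i]],.2);print(o)
```

```text
[282.53658537  20.55121951] 410 ((282.6146240234375, 19.540668487548828), (49.57134246826172, 15.004682540893555), 64.53665161132812)
0.195 len 0.041810132519843925 ang -165.33456512587958 mid [0.41266946 0.18386982 0.195     ]
0.195 len 0.013456350757774993 ang 100.12696463945288 mid [0.41239167 0.18376631 0.195     ]
0.209 len 0.03994090375981637 ang -165.33456512587958 mid [0.41658458 0.1828562  0.209     ]
0.209 len 0.012854750228776104 ang 100.12696463945302 mid [0.41631921 0.18275732 0.209     ]
[0.47264618 0.16881321 0.20944621] [0.43765524 0.19780186 0.15602374]
[[0.41457876 0.18316556 0.2       ]]
[278.40984484 122.96575709] 1869 ((280.95074462890625, 120.32298278808594), (24.38111686706543, 119.81031799316406), 50.946868896484375)
0.195 len 0.023506758086905118 ang -153.1241603215315 mid [0.49888354 0.16207147 0.195     ]
0.195 len 0.11649834101570339 ang 114.89976860647474 mid [0.49946167 0.16044068 0.195     ]
0.209 len 0.022455828428880133 ang -153.12416032153138 mid [0.49894424 0.1620324  0.209     ]
0.209 len 0.11128998513645104 ang 114.89976860647477 mid [0.49949653 0.16047452 0.209     ]
[0.50151287 0.15957646 0.19530523] [0.5008898  0.15913927 0.19490588]
[[0.50067914 0.15905293 0.2       ]]
[491.6324081  220.71980495] 2666 ((486.7117004394531, 222.45962524414062), (45.508056640625, 92.86512756347656), 39.400665283203125)
```

Emit:
servo_tool --series '[{"travel":[-0.026,-0.038,0],"angular":[0,0,0]},{"travel":[-0.026,-0.038,0],"angular":[0,0,0]},{"travel":[-0.026,-0.038,0],"angular":[0,0,0]},{"travel":[-0.026,-0.038,0.01],"angular":[0,0,0]},{"travel":[-0.025,-0.038,0.015],"angular":[0,0,0]}]'

```text
time: 2.4
position: [0.6564, -0.0677, 0.3344]
tool_rot: [0.35, 3.12, 0.003]
ft_force: [-0.1, 0.3, 0.8]
grip_width: 1.004
```

Emit:
servo_tool --series '[{"travel":[-0.022,-0.032,0.025],"angular":[0,0,0]},{"travel":[-0.013,-0.021,0.035],"angular":[0,0,0]},{"travel":[0,0,0.035],"angular":[0,0,0]},{"travel":[0,0,0],"angular":[0,0,0]}]'

```text
time: 2.8
position: [0.6747, -0.1258, 0.2324]
tool_rot: [-0.354, -3.111, -0.003]
ft_force: [-0.5, 0.6, -0.9]
grip_width: 1.004
```

Run:
```python
from h import *
show();snap('wrist','w2')
for pt in ([.677,-.128,.17],):
  print([x.round(3) for x in delta(pt,np.radians(77))])
```

```text
t 2.8 p [ 0.6747 -0.1258  0.2324] R [[-0.974, 0.225, -0.01], [0.225, 0.974, 0.003], [0.011, 0.0, -1.0]] q [-0.254  0.444  0.564  1.358 -0.235  1.417  1.649] f [-0.5  0.6 -0.9] w 1.004
[array([-0.002, -0.003,  0.066]), array([ 0.001, -0.006,  0.002])]
```

View pics/w2.png

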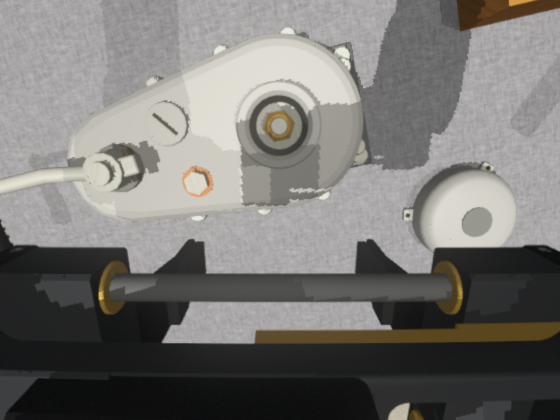

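The wrist image shows the nut at about (279,125), fully visible down the bore. I'll go closer for its angle.

Emit:
servo_tool --series '[{"travel":[0,-0.002,0.025],"angular":[0,-0.006,0]},{"travel":[0,0,0.025],"angular":[0,0,0]},{"travel":[0,0,0.012],"angular":[0,0,0]},{"travel":[0,0,0],"angular":[0,0,0]},{"travel":[0,0,0],"angular":[0,0,0]}]'

```text
time: 3.35
position: [0.6784, -0.1294, 0.1786]
tool_rot: [0.354, 3.113, -0.0]
ft_force: [-0.0, -0.2, 0.7]
grip_width: 1.003
```

Run:
```python
from h import *
show();im,C=snap('wrist','w3')
c=im[60:180,200:360];cv2.imwrite('pics/c3.png',cv2.resize(c,None,fx=5,fy=5,interpolation=cv2.INTER_NEAREST)[:,:,::-1])
```

```text
t 3.35 p [ 0.6784 -0.1294  0.1786] R [[-0.974, 0.224, 0.008], [0.224, 0.975, -0.001], [-0.008, 0.001, -1.0]] q [-0.252  0.467  0.556  1.437 -0.25   1.299  1.665] f [-0.  -0.2  0.7] w 1.003
```

View pics/c3.png

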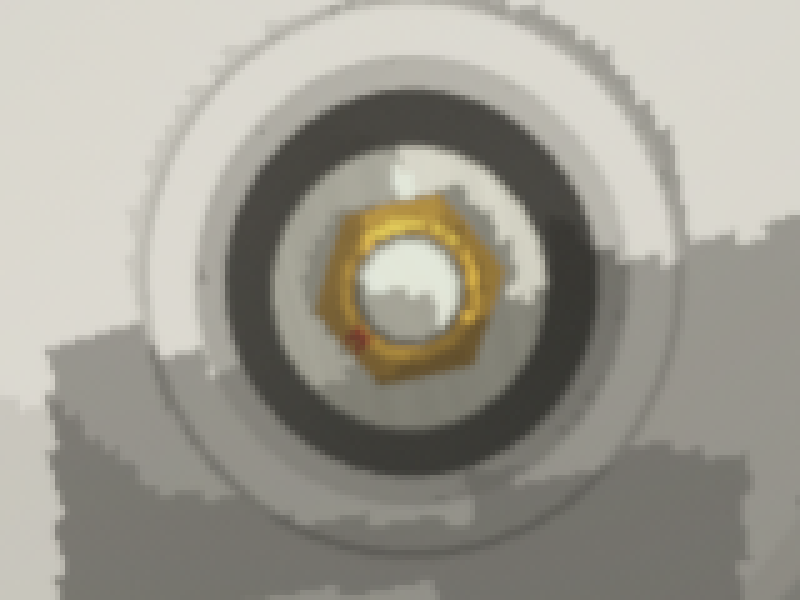

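Run:
```python
from h import *
im,C=load('w3')
hsv=cv2.cvtColor(im,cv2.COLOR_RGB2HSV)
m=((hsv[...,1]>110)&(hsv[...,2]>60)).astype(np.uint8);m[:60]=0;m[180:]=0;m[:,:200]=0;m[:,360:]=0
c=max(cv2.findContours(m,cv2.RETR_EXTERNAL,cv2.CHAIN_APPROX_NONE)[0],key=cv2.contourArea)
hu=cv2.convexHull(c);ap=cv2.approxPolyN(hu,6).reshape(-1,2) if hasattr(cv2,'approxPolyN') else cv2.approxPolyDP(hu,3,True).reshape(-1,2)
man=np.array([(437,195),(503,270),(475,362),(385,382),(320,303),(348,212)])/5+[200,60]-.4
for nm,v in (('auto',ap),('man',man)):
    W=onz(C,v,.048);ce=W.mean(0);d=W-ce;a=np.degrees(np.arctan2(d[:,1],d[:,0]))
    print(nm,ce.round(4),(np.hypot(d[:,0],d[:,1])*1e3).round(1),a.round(1),(a%60).round(1))
# 6-fold angle from contour
W=onz(C,c.reshape(-1,2),.048);ce=W.mean(0);d=W-ce;rr=np.hypot(d[:,0],d[:,1]);th=np.arctan2(d[:,1],d[:,0])
print('fourier vertex ang',np.degrees(np.angle(np.sum((rr-rr.mean())*np.exp(6j*th))))/6%60)
# bore: dark ring outer
g=cv2.cvtColor(im,cv2.COLOR_RGB2GRAY)
dk=(g<85).astype(np.uint8);dk[:60]=0;dk[180:]=0;dk[:,:230]=0;dk[:,340:]=0
c2=max(cv2.findContours(dk,cv2.RETR_EXTERNAL,cv2.CHAIN_APPROX_NONE)[0],key=cv2.contourArea)
e=cv2.fitEllipse(cv2.convexHull(c2));print('ring',e)
for z in (.1165,.12):
    W=onz(C,cv2.convexHull(c2).reshape(-1,2),z);print(z,cv2.minEnclosingCircle((W[:,:2]*1e3).astype(np.float32)),onz(C,[e[0]],z))
# manual circles: floor (412,288)/5 
for p,z in (((412,281),.1165),((410,288),.036),((410,290),.062),((411,280),.12)):
    print(p,z,onz(C,[np.array(p)/5+[200,60]-.4],z).round(4))
red=onz(C,[np.array((356,341))/5+[200,60]-.4],.05);print('red',red,np.degrees(np.arctan2(*(red-ce)[0,1::-1])))
```

```text
auto [ 0.6036 -0.1112  0.048 ] [16.5 16.5 16.4 16.7 17.1 16.7] [  88.3   29.6  -30.3  -90.6 -149.5  147.4] [28.3 29.6 29.7 29.4 30.5 27.4]
man [ 0.6032 -0.1108  0.048 ] [16.1 16.3 17.  16.8 16.3 16.8] [ 151.2   87.9   28.9  -29.1  -94.  -152. ] [31.2 27.9 28.9 30.9 26.  28. ]
fourier vertex ang 28.727836559837996
ring ((282.0009765625, 116.40707397460938), (73.61495208740234, 76.33232879638672), 177.97756958007812)
0.1165 ((603.6133422851562, -111.07316589355469), 24.573596954345703) [[ 0.60292338 -0.11103157  0.1165    ]]
0.12 ((603.622802734375, -111.09930419921875), 24.167007446289062) [[ 0.60294431 -0.11105841  0.12      ]]
(412, 281) 0.1165 [[ 0.6025 -0.1109  0.1165]]
(410, 288) 0.036 [[ 0.603  -0.1109  0.036 ]]
(410, 290) 0.062 [[ 0.6035 -0.1112  0.062 ]]
(411, 280) 0.12 [[ 0.6024 -0.1111  0.12  ]]
red [[ 0.60971864 -0.12226173  0.05      ]] -60.19396923405554
```

Run:
```python
from h import *
_,Ca=load('scene0');_,Cb=load('top0');_,Cw=load('w1')
r=[(ray(C,[u])[0],ray(C,[u])[1][0]) for C,u in ((Ca,(359.2,150.2)),(Cb,(228.5,167.3)))]
P=tri(r);print('big',P)
# ends in top view at that height
im,_=load('top0');h=im.astype(int);m=((h[...,0]>120)&(h[...,1]<60)&(h[...,2]<60)).astype(np.uint8)
k,l,st,ce=cv2.connectedComponentsWithStats(m)
i=l[167,228];c=np.argwhere(l==i)[:,::-1].astype(np.float32);bx=cv2.boxPoints(cv2.minAreaRect(c))
B=onz(Cb,bx,P[2]);print(B.round(3))
y=np.array([np.cos(np.radians(25)),np.sin(np.radians(25)),0]);x=np.array([y[1],-y[0],0])
for pt in [np.array([.5015,.16,0])]:
    print('body',[(pt+s*.095*y+q*.0375*x).round(3)[:2].tolist() for s in (1,-1) for q in (1,-1)])
    print('big in tool',[( (b-pt)@y, (b-pt)@x) for b in B])
im,_=load('w1');c=im[60:180,210:390];cv2.imwrite('pics/c4.png',cv2.resize(c,None,fx=4.4,fy=4.4,interpolation=cv2.INTER_NEAREST)[:,:,::-1])
```

```text
big [0.66319884 0.29433454 0.24474225]
[[0.618 0.359 0.245]
 [0.729 0.248 0.245]
 [0.708 0.229 0.245]
 [0.597 0.34  0.245]]
body [[0.603, 0.166], [0.572, 0.234], [0.431, 0.086], [0.4, 0.154]]
big in tool [(np.float64(0.18950643120481678), np.float64(-0.1312937651368044)), (np.float64(0.24379655957489083), np.float64(0.016426922815731295)), (np.float64(0.21641765381933217), np.float64(0.024858944919891303)), (np.float64(0.16275259089462704), np.float64(-0.1225292140492039))]
```

View pics/c4.png

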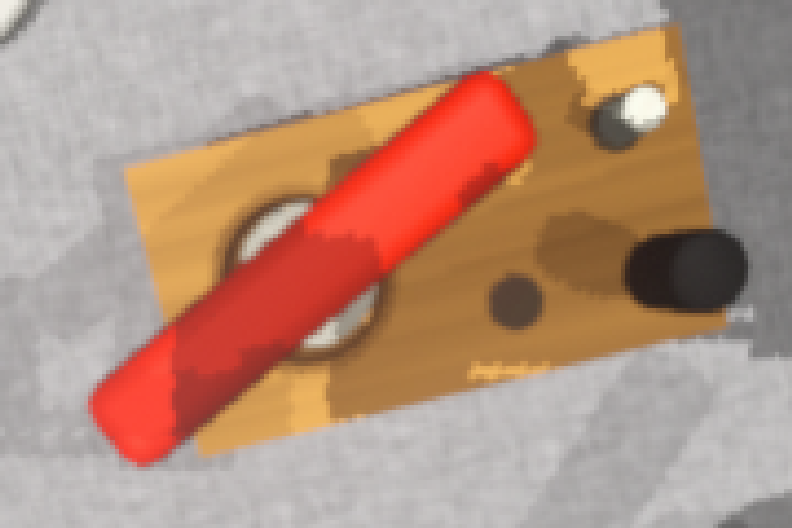

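Run:
```python
from h import *
_,C=load('w1')
f=lambda p:onz(C,np.array(p,float)/4.4+[210,60]-.4,.08)
c=f([(125,168),(205,457),(725,325),(680,25)]);print(c.round(4),[np.linalg.norm(c[i]-c[(i+1)%4]).round(4) for i in range(4)])
ctr=c.mean(0);u=((c[2]+c[3])-(c[0]+c[1]));u/=np.linalg.norm(u);print('hole from block',ctr-u*.040,'axis',np.degrees(np.arctan2(u[1],u[0])))
print('hole circle',f([(307,278)]),f([(224,278),(390,278),(307,195),(307,361)]).round(4))
s=.209
```

```text
[[0.4572 0.1136 0.08  ]
 [0.5469 0.1155 0.08  ]
 [0.5438 0.2825 0.08  ]
 [0.4556 0.2827 0.08  ]] [np.float64(0.0897), np.float64(0.167), np.float64(0.0883), np.float64(0.1691)]
hole from block [0.50144273 0.158571   0.08      ] axis 90.79507698294744
hole circle [[0.50091237 0.15953664 0.08      ]] [[0.4951 0.1348 0.08  ]
 [0.5067 0.1843 0.08  ]
 [0.4773 0.1651 0.08  ]
 [0.5252 0.1538 0.08  ]]
```

Emit:
servo_tool --series '[{"travel":[0,0,-0.03],"angular":[0,-0.008,0]},{"travel":[0,0,-0.045],"angular":[0,0,0]},{"travel":[0.015,0.015,-0.04],"angular":[0,0,0]},{"travel":[0.03,0.03,-0.015],"angular":[0,0,0]},{"travel":[0.033,0.034,0],"angular":[0,0,0]}]'

```text
time: 3.9
position: [0.6191, -0.0368, 0.311]
tool_rot: [0.36, 3.098, -0.002]
ft_force: [0.3, 0.8, 0.3]
grip_width: 1.0
```

Emit:
servo_tool --series '[{"travel":[0.033,0.034,0],"angular":[0,0,0]},{"travel":[0.033,0.034,0],"angular":[0,0,0]},{"travel":[0.033,0.034,0],"angular":[0,0,0]},{"travel":[0.033,0.034,0],"angular":[0,0,0]},{"travel":[0.02,0.021,0],"angular":[0,0,0.1]}]'

```text
time: 4.4
position: [0.5034, 0.1557, 0.3055]
tool_rot: [0.507, 3.084, 0.004]
ft_force: [0.3, 0.9, -0.3]
grip_width: 0.999
```

Emit:
servo_tool --series '[{"travel":[0,0,0],"angular":[0,0,0.14]},{"travel":[0,0,0],"angular":[0,0,0.14]},{"travel":[0,0,0],"angular":[0,0,0.14]},{"travel":[0,0,0],"angular":[0,0,0.14]},{"travel":[0,0,0],"angular":[0,0,0.14]}]'

```text
time: 4.9
position: [0.5057, 0.1518, 0.3054]
tool_rot: [1.546, 2.718, 0.011]
ft_force: [0.6, -0.1, -0.5]
grip_width: 1.003
```

Run:
```python
from h import *
show()
print([x.round(4) for x in delta([.5015,.1598,.187],np.radians(25))])
```

```text
t 4.9 p [0.5057 0.1518 0.3054] R [[-0.511, 0.859, 0.016], [0.859, 0.511, -0.002], [-0.01, 0.013, -1.0]] q [-0.733  0.013  0.393  1.664  0.002  1.45   0.196] f [ 0.6 -0.1 -0.5] w 1.003
[array([ 0.0102, -0.0011,  0.1183]), array([0.0138, 0.0091, 0.1003])]
```

Emit:
servo_tool --series '[{"travel":[0.01,-0.001,0.02],"angular":[0.013,0.009,0.1]},{"travel":[0,0,0.03],"angular":[0,0,0]},{"travel":[0,0,0.02],"angular":[0,0,0]},{"travel":[0,0,0],"angular":[0,0,0]}]'

```text
time: 5.3
position: [0.4982, 0.1592, 0.2321]
tool_rot: [-1.678, -2.653, 0.007]
ft_force: [0.5, 0.3, -0.0]
grip_width: 1.001
```

Run:
```python
from h import *
show()
print([x.round(4) for x in delta([.5015,.1598,.187],np.radians(25))])
snap('wrist','w4')
```

```text
t 5.3 p [0.4982 0.1592 0.2321] R [[-0.428, 0.904, -0.005], [0.904, 0.428, -0.002], [-0.0, -0.005, -1.0]] q [-0.735  0.05   0.389  1.775 -0.019  1.326  0.101] f [ 0.5  0.3 -0. ] w 1.001
[array([-0.0009,  0.0035,  0.0451]), array([-0.0052,  0.0003,  0.0063])]
```

View pics/w4.png

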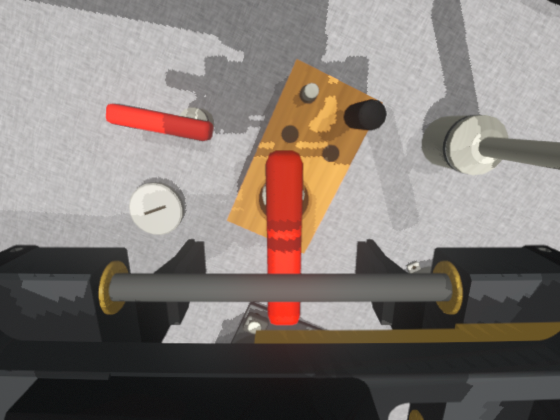

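The wrist image shows the handle upright in the picture (columns 268–300, rows 151–324), centred between the fingers. I'll descend.

Run:
```python
from h import *
_,C=load('w4')
E=onz(C,[(284,151),(284,324)],.207);print(E,E.mean(0),np.linalg.norm(E[0]-E[1]))
```

```text
[[0.47481503 0.21303768 0.207     ]
 [0.52408747 0.11016067 0.207     ]] [0.49945125 0.16159917 0.207     ] 0.11406775224464318
```

Emit:
servo_tool --series '[{"travel":[-0.001,0.003,0.025],"angular":[-0.005,0,0.006]},{"travel":[0,0,0.018],"angular":[0,0,0]},{"travel":[0,0,0],"angular":[0,0,0]},{"travel":[0,0,0],"angular":[0,0,0]}]'

```text
time: 5.75
position: [0.5034, 0.1605, 0.1923]
tool_rot: [1.686, 2.647, 0.007]
ft_force: [-0.9, -0.7, -0.2]
grip_width: 1.002
```

Run:
```python
from h import *
show()
print([x.round(4) for x in delta([.5015,.1598,.187],np.radians(25))])
```

```text
t 5.75 p [0.5034 0.1605 0.1923] R [[-0.423, 0.906, 0.005], [0.906, 0.423, 0.002], [-0.0, 0.005, -1.0]] q [-0.729  0.081  0.391  1.826 -0.033  1.236  0.108] f [-0.9 -0.7 -0.2] w 1.002
[array([ 0.0002, -0.002 ,  0.0053]), array([0.0052, 0.0003, 0.0005])]
```

Emit:
servo_tool --series '[{"travel":[0.0015,-0.002,0.005],"angular":[0.005,0,0]},{"travel":[0,0,0],"angular":[0,0,0]}]'

```text
time: 5.95
position: [0.5001, 0.1611, 0.186]
tool_rot: [-1.686, -2.65, 0.002]
ft_force: [0.5, 0.4, 0.0]
grip_width: 1.0
```

Emit:
servo_tool --claw 0.0 --squeeze 55 --series '[{"travel":[0,0,0],"angular":[0,0,0]},{"travel":[0,0,0],"angular":[0,0,0]},{"travel":[0,0,0],"angular":[0,0,0]},{"travel":[0,0,0],"angular":[0,0,0]},{"travel":[0,0,0],"angular":[0,0,0]}]'

```text
time: 6.45
position: [0.4999, 0.1607, 0.1852]
tool_rot: [-1.687, -2.649, 0.003]
ft_force: [-0.2, 0.2, -0.7]
grip_width: 0.627
```

Emit:
servo_tool --series '[{"travel":[0,0,0],"angular":[0,0,0]},{"travel":[0,0,0],"angular":[0,0,0]},{"travel":[0,0,0],"angular":[0,0,0]}]'

```text
time: 6.75
position: [0.4999, 0.1607, 0.1852]
tool_rot: [-1.687, -2.649, 0.004]
ft_force: [-0.6, 0.5, 0.7]
grip_width: 0.356
```

Run:
```python
from h import *
show()
```

```text
t 6.75 p [0.4999 0.1607 0.1852] R [[-0.423, 0.906, -0.002], [0.906, 0.423, -0.001], [-0.0, -0.002, -1.0]] q [-0.73   0.085  0.39   1.836 -0.034  1.229  0.107] f [-0.6  0.5  0.7] w 0.356
```

Emit:
servo_tool --series '[{"travel":[0,0,0],"angular":[0,0,0]},{"travel":[0,0,0],"angular":[0,0,0]},{"travel":[0,0,0],"angular":[0,0,0]},{"travel":[0,0,0],"angular":[0,0,0]}]'

```text
time: 7.15
position: [0.4999, 0.1607, 0.1852]
tool_rot: [-1.687, -2.649, 0.003]
ft_force: [0.1, 1.2, -0.3]
grip_width: 0.248
```

Run:
```python
from h import *
show()
```

```text
t 7.15 p [0.4999 0.1607 0.1852] R [[-0.423, 0.906, -0.002], [0.906, 0.423, -0.001], [-0.0, -0.002, -1.0]] q [-0.73   0.085  0.39   1.836 -0.034  1.229  0.107] f [ 0.1  1.2 -0.3] w 0.248
```

Emit:
servo_tool --series '[{"travel":[0,0,-0.008],"angular":[0,0,0]},{"travel":[0,0,-0.012],"angular":[0,0,0]},{"travel":[0,0,-0.012],"angular":[0,0,0]},{"travel":[0,0,-0.012],"angular":[0,0,0]}]'

```text
time: 7.55
position: [0.5001, 0.1607, 0.2304]
tool_rot: [-1.687, -2.649, 0.003]
ft_force: [0.1, 0.5, -5.0]
grip_width: 0.249
```

Run:
```python
from h import *
show()
```

```text
t 7.55 p [0.5001 0.1607 0.2304] R [[-0.423, 0.906, -0.002], [0.906, 0.423, -0.001], [-0.0, -0.002, -1.0]] q [-0.735  0.053  0.389  1.775 -0.02   1.319  0.095] f [ 0.1  0.5 -5. ] w 0.249
```

Emit:
servo_tool --series '[{"travel":[0,0,-0.015],"angular":[0,0,0]},{"travel":[0,0,-0.02],"angular":[0,0,0]},{"travel":[0,0,-0.025],"angular":[0,0,0]},{"travel":[0,0,-0.025],"angular":[0,0,0]},{"travel":[0,0,-0.015],"angular":[0,0,0]}]'

```text
time: 8.05
position: [0.5009, 0.161, 0.3324]
tool_rot: [1.687, 2.649, 0.002]
ft_force: [-0.0, 1.0, -5.8]
grip_width: 0.25
```

Emit:
servo_tool --series '[{"travel":[0,0,0],"angular":[0,0,0]}]'

```text
time: 8.15
position: [0.5014, 0.1612, 0.3321]
tool_rot: [1.686, 2.649, 0.003]
ft_force: [-0.1, 0.4, -4.6]
grip_width: 0.246
```

Run:
```python
from h import *
show();snap('wrist','w5');a,_=snap('scene','s5')
cv2.imwrite('pics/c5.png',cv2.resize(a[60:210,200:360],None,fx=4,fy=4,interpolation=cv2.INTER_CUBIC)[:,:,::-1])
print([x.round(4) for x in delta([.603,-.111,.325],np.radians(28))])
```

```text
t 8.15 p [0.5014 0.1612 0.3321] R [[-0.423, 0.906, 0.003], [0.906, 0.423, 0.001], [-0.0, 0.003, -1.0]] q [-0.742  0.016  0.388  1.61  -0.006  1.514  0.083] f [-0.1  0.4 -4.6] w 0.246
[array([-0.2898, -0.0217,  0.0039]), array([-0.003 ,  0.0002, -0.0517])]
```

View pics/w5.png

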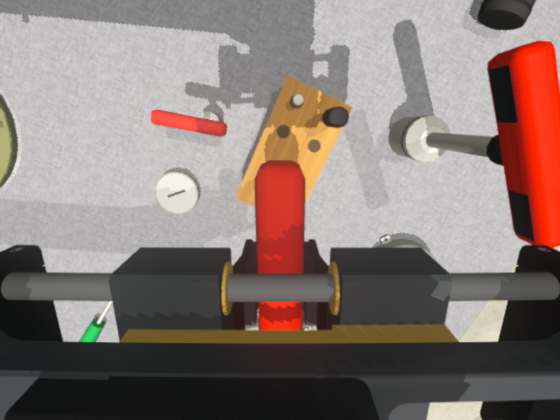

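View pics/c5.png

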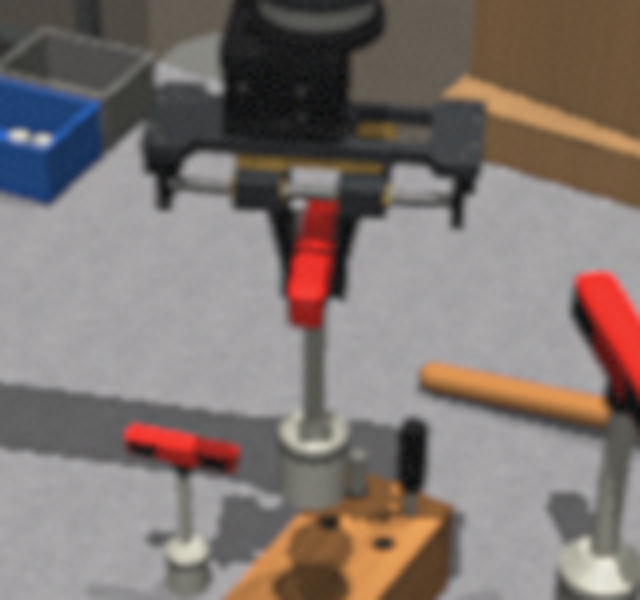

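The wrench is held upright and clear of the block: the socket is at crop (314,470), and in the wrist view the near end of the handle is at (280,161).

Run:
```python
from h import *
im,C=load('w5');p,R=toolpose()
for z in (.3321+.0248,.3321+.0208):
    E=onz(C,[(280,161)],z)[0];print('near end in tool',(R.T@(E-p)).round(4),'-> centre x',(R.T@(E-p))[0]-.0575)
_,C4=load('w4')
# same near-end in w4 for consistency with known z=.21/.206, tool R approx
for z in (.21,.206):
    print(onz(C4,[(284,151)],z))
a,Cs=load('s5')
# socket axis in scene: expected pixel for offsets
for dx in (-.004,0,.004):
    P=p+R@np.array([dx,0,-.0108]);m=P+[0,0,-.15]
    print(dx,proj(Cs,[P,P-[0,0,.05],P-[0,0,.138],P-[0,0,.178]]).round(1).tolist())
g=a[60:210,200:360]
for r in (165,170,175,178,182): print(r,np.round(a[r,260:300].mean(1)).astype(int).tolist())
```

```text
near end in tool [ 0.0589  0.0012 -0.0281] -> centre x 0.001448601136233879
near end in tool [ 0.0585  0.0012 -0.0241] -> centre x 0.0009547924622893555
[[0.47467734 0.21327671 0.21      ]]
[[0.47486092 0.212958   0.206     ]]
-0.004 [[277.7, 125.7], [277.6, 143.0], [277.5, 171.3], [277.4, 183.3]]
0 [[277.9, 124.8], [277.8, 142.1], [277.7, 170.3], [277.6, 182.3]]
0.004 [[278.1, 123.8], [278.0, 141.2], [277.8, 169.4], [277.8, 181.3]]
165 [97, 97, 97, 99, 98, 97, 96, 97, 98, 108, 132, 156, 169, 172, 155, 125, 100, 94, 96, 99, 103, 112, 128, 151, 166, 165, 150, 130, 119, 116, 118, 118, 124, 139, 150, 153, 151, 152, 159, 152]
170 [97, 96, 96, 98, 99, 98, 96, 98, 93, 90, 105, 137, 165, 180, 168, 153, 152, 161, 166, 168, 164, 159, 169, 173, 167, 143, 113, 96, 97, 97, 98, 99, 98, 97, 97, 98, 98, 96, 91, 71]
175 [91, 96, 95, 94, 94, 95, 96, 98, 96, 94, 93, 98, 99, 95, 90, 88, 87, 85, 83, 86, 84, 81, 86, 93, 95, 90, 85, 84, 92, 97, 95, 94, 94, 97, 98, 98, 97, 94, 84, 60]
178 [94, 96, 96, 98, 99, 98, 97, 98, 96, 93, 92, 100, 105, 112, 115, 119, 119, 121, 122, 120, 120, 115, 113, 107, 100, 94, 83, 80, 81, 85, 87, 88, 93, 96, 97, 97, 96, 93, 82, 59]
182 [166, 163, 157, 146, 134, 122, 109, 101, 97, 95, 95, 103, 107, 113, 118, 120, 121, 120, 120, 120, 119, 116, 112, 106, 99, 87, 74, 71, 79, 84, 79, 74, 81, 89, 92, 91, 93, 103, 124, 107]
```

Emit:
servo_tool --series '[{"travel":[-0.015,-0.001,0],"angular":[-0.003,0,-0.02]},{"travel":[-0.03,-0.002,0],"angular":[0,0,-0.025]},{"travel":[-0.04,-0.003,0],"angular":[0,0,-0.024]},{"travel":[-0.042,-0.003,0],"angular":[0,0,0]},{"travel":[-0.042,-0.003,0],"angular":[0,0,0]}]'

```text
time: 8.75
position: [0.568, 0.0046, 0.3275]
tool_rot: [-1.593, -2.706, 0.002]
ft_force: [0.8, -0.3, -4.9]
grip_width: 0.247
```

Emit:
servo_tool --series '[{"travel":[-0.04,0,0],"angular":[0,0,0]},{"travel":[-0.035,0,0],"angular":[0,0,0]},{"travel":[-0.025,0,0],"angular":[0,0,0]},{"travel":[-0.012,0,0],"angular":[0,0,0]},{"travel":[0,0,0],"angular":[0,0,0]}]'

```text
time: 9.25
position: [0.6223, -0.0938, 0.3276]
tool_rot: [-1.598, -2.703, 0.003]
ft_force: [-1.0, 0.5, -4.8]
grip_width: 0.251
```

Run:
```python
from h import *
show()
print([x.round(4) for x in delta([.6035,-.1119,.310],np.radians(29))])
```

```text
t 9.25 p [ 0.6223 -0.0938  0.3276] R [[-0.482, 0.876, -0.002], [0.876, 0.482, -0.001], [-0.0, -0.003, -1.0]] q [-0.384  0.281  0.629  1.372 -0.162  1.543  0.733] f [-1.   0.5 -4.8] w 0.251
[array([-0.0068, -0.0251,  0.0177]), array([-0.0026, -0.    , -0.0033])]
```

Emit:
servo_tool --series '[{"travel":[-0.004,-0.013,0],"angular":[-0.002,0,-0.003]},{"travel":[-0.003,-0.012,0],"angular":[0,0,0]},{"travel":[0,0,0],"angular":[0,0,0]},{"travel":[0,0,0],"angular":[0,0,0]}]'

```text
time: 9.65
position: [0.6038, -0.11, 0.33]
tool_rot: [1.589, 2.707, 0.006]
ft_force: [0.2, -0.2, -4.1]
grip_width: 0.246
```

Run:
```python
from h import *
show()
print([x.round(4) for x in delta([.6035,-.1119,.287],np.radians(29))])
a,_=snap('scene','s6');snap('wrist','w6')
cv2.imwrite('pics/c6.png',cv2.resize(a[190:320,190:330],None,fx=4,fy=4,interpolation=cv2.INTER_CUBIC)[:,:,::-1])
```

```text
t 9.65 p [ 0.6038 -0.11    0.33  ] R [[-0.487, 0.873, 0.004], [0.873, 0.487, 0.002], [0.0, 0.005, -1.0]] q [-0.379  0.238  0.637  1.414 -0.144  1.533  0.759] f [ 0.2 -0.2 -4.1] w 0.246
[array([-0.0015, -0.0014,  0.043 ]), array([ 0.0046, -0.0002,  0.003 ])]
```

View pics/c6.png

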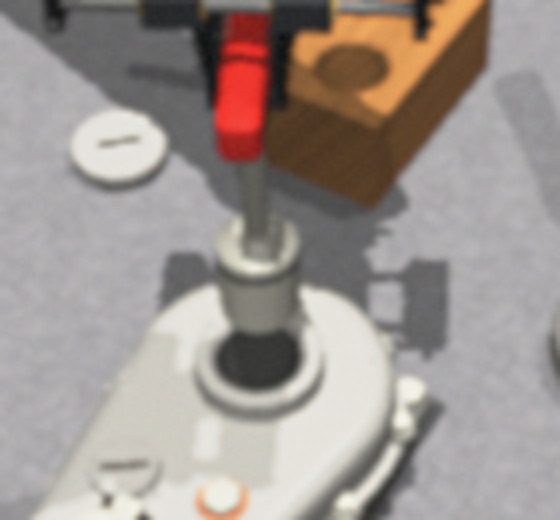

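View pics/w6.png

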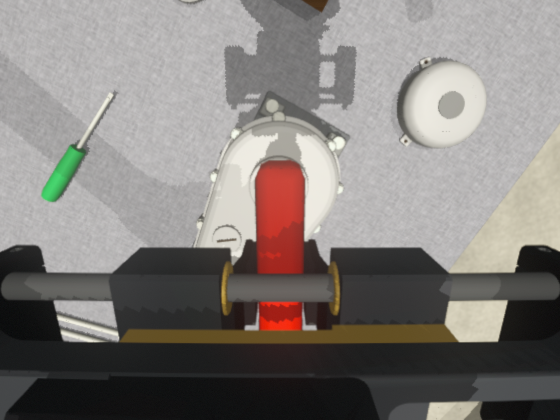

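The scene crop shows the socket centred at column 258, directly above the bore (also 258). I'll lower in small steps.

Emit:
servo_tool --series '[{"travel":[-0.001,-0.001,0.015],"angular":[0.004,0,0.003]},{"travel":[0,0,0.012],"angular":[0,0,0]},{"travel":[0,0,0],"angular":[0,0,0]},{"travel":[0,0,0],"angular":[0,0,0]}]'

```text
time: 10.15
position: [0.6036, -0.1114, 0.3012]
tool_rot: [-1.593, -2.705, 0.004]
ft_force: [-0.1, 0.0, -3.6]
grip_width: 0.249
```

Run:
```python
from h import *
show()
print([x.round(4) for x in delta([.6035,-.1119,.270],np.radians(29))])
```

```text
t 10.15 p [ 0.6036 -0.1114  0.3012] R [[-0.485, 0.875, -0.003], [0.875, 0.485, -0.001], [0.001, -0.003, -1.0]] q [-0.379  0.248  0.635  1.459 -0.145  1.484  0.761] f [-0.1  0.  -3.6] w 0.249
[array([-0.0004, -0.0002,  0.0312]), array([-0.003 , -0.0006,  0.0001])]
```

Emit:
servo_tool --series '[{"travel":[0,0,0.008],"angular":[-0.002,0,0]},{"travel":[0,0,0.01],"angular":[0,0,0]},{"travel":[0,0,0.01],"angular":[0,0,0]},{"travel":[0,0,0.01],"angular":[0,0,0]}]'

```text
time: 10.55
position: [0.6037, -0.1117, 0.2631]
tool_rot: [-1.595, -2.707, -0.0]
ft_force: [0.5, -0.9, -5.2]
grip_width: 0.248
```

Run:
```python
from h import *
show()
print([x.round(4) for x in delta([.6035,-.1119,.203],np.radians(29))])
```

```text
t 10.55 p [ 0.6037 -0.1117  0.2631] R [[-0.485, 0.875, 0.0], [0.875, 0.485, 0.0], [0.0, 0.0, -1.0]] q [-0.378  0.259  0.631  1.524 -0.154  1.409  0.767] f [ 0.5 -0.9 -5.2] w 0.248
[array([-0.0001, -0.0003,  0.0601]), array([ 0.0001, -0.0001, -0.0001])]
```

Emit:
servo_tool --series '[{"travel":[0,0,0.01],"angular":[0,0,0]},{"travel":[0,0,0.012],"angular":[0,0,0]},{"travel":[0,0,0.012],"angular":[0,0,0]},{"travel":[0,0,0.008],"angular":[0,0,0]},{"travel":[0,0,0.004],"angular":[0,0,0]}]'

```text
time: 11.05
position: [0.6034, -0.1116, 0.2169]
tool_rot: [-1.594, -2.706, 0.001]
ft_force: [-0.0, -0.3, -5.5]
grip_width: 0.248
```

Run:
```python
from h import *
show()
print([x.round(4) for x in delta([.6035,-.1119,.203],np.radians(29))])
```

```text
t 11.05 p [ 0.6034 -0.1116  0.2169] R [[-0.485, 0.875, -0.001], [0.875, 0.485, 0.0], [0.001, -0.001, -1.0]] q [-0.374  0.283  0.624  1.59  -0.169  1.324  0.779] f [-0.  -0.3 -5.5] w 0.248
[array([-0.0003, -0.0001,  0.0139]), array([-0.0009, -0.0006, -0.0001])]
```

Emit:
servo_tool --series '[{"travel":[0,0,0.003],"angular":[0,0,0]},{"travel":[0,0,0.003],"angular":[0,0,0]},{"travel":[0,0,0.002],"angular":[0,0,0]}]'

```text
time: 11.35
position: [0.6041, -0.1118, 0.2104]
tool_rot: [1.594, 2.706, 0.001]
ft_force: [0.0, -0.2, -4.9]
grip_width: 0.248
```

Run:
```python
from h import *
show();print(ctrl.get_state()['torque'])
```

```text
t 11.35 p [ 0.6041 -0.1118  0.2104] R [[-0.485, 0.875, 0.001], [0.875, 0.485, 0.0], [-0.001, 0.001, -1.0]] q [-0.372  0.287  0.623  1.599 -0.172  1.31   0.782] f [ 0.  -0.2 -4.9] w 0.248
[ 0.01890361  0.06883376 -0.03903442]
```

Emit:
servo_tool --series '[{"travel":[0,0,0.003],"angular":[0,0,0]},{"travel":[0,0,0.002],"angular":[0,0,0]},{"travel":[0,0,0.001],"angular":[0,0,0]}]'

```text
time: 11.65
position: [0.6039, -0.1118, 0.2041]
tool_rot: [1.594, 2.706, 0.0]
ft_force: [0.6, -0.1, -5.1]
grip_width: 0.246
```

Emit:
servo_tool --series '[{"travel":[0,0,0.001],"angular":[0,0,0]}]'

```text
time: 11.75
position: [0.604, -0.1118, 0.2033]
tool_rot: [1.594, 2.706, 0.001]
ft_force: [-0.9, 0.4, 0.4]
grip_width: 0.246
```

Run:
```python
from h import *
show();print(ctrl.get_state()['torque'])
```

```text
t 11.75 p [ 0.604  -0.1118  0.2033] R [[-0.485, 0.875, 0.001], [0.875, 0.485, -0.0], [-0.0, 0.001, -1.0]] q [-0.371  0.292  0.622  1.608 -0.175  1.297  0.784] f [-0.9  0.4  0.4] w 0.246
[ 0.02161886  0.03791001 -0.01491483]
```

The force went from −5 N to 0 with the TCP at 0.2033, so the socket is fully seated. Next, turn clockwise (+z of the tool).

Emit:
servo_tool --series '[{"travel":[0,0,0],"angular":[0,0,0.08]},{"travel":[0,0,0],"angular":[0,0,0.1]},{"travel":[0,0,0],"angular":[0,0,0.1]},{"travel":[0,0,0],"angular":[0,0,0.1]},{"travel":[0,0,0],"angular":[0,0,0.1]}]'

```text
time: 12.25
position: [0.6037, -0.1114, 0.2034]
tool_rot: [-2.196, -2.246, -0.0]
ft_force: [-1.4, 0.1, -3.8]
grip_width: 0.246
```

```bash
cat >> h.py <<'E'
def tw():
    s=ctrl.get_state();p,R=toolpose(s)
    print('t',round(float(s['time']),2),'p',p.round(4),'tz',np.round(s['torque'],2),'yaw',np.degrees(np.arctan2(R[1,1],R[0,1])).round(2),'tilt',R[:2,2].round(3),'q3,7',np.round(s['joint_positions'],2)[[2,6]],'f',np.round(s['ft_force'],1),'w',round(float(s['grip_width']),3))
E
python3 -c "
from h import *
tw()"
```

```text
t 12.25 p [ 0.6037 -0.1114  0.2034] tz [0.06 0.42 0.17] yaw 1.31 tilt [-0.  0.] q3,7 [0.69 0.32] f [-1.4  0.1 -3.8] w 0.246
```

Emit:
servo_tool --series '[{"travel":[0,0,0],"angular":[0,0,0.1]},{"travel":[0,0,0],"angular":[0,0,0.1]},{"travel":[0,0,0],"angular":[0,0,0.1]},{"travel":[0,0,0],"angular":[0,0,0.05]}]'

```text
time: 12.65
position: [0.6037, -0.1113, 0.2034]
tool_rot: [-2.552, -1.831, -0.0]
ft_force: [-1.3, 0.3, -3.7]
grip_width: 0.244
```

```bash
python3 -c "
from h import *
tw()"
```

```text
t 12.65 p [ 0.6037 -0.1113  0.2034] tz [0.07 0.48 0.18] yaw -18.69 tilt [-0.     0.001] q3,7 [ 0.75 -0.01] f [-1.3  0.3 -3.7] w 0.244
```

Emit:
servo_tool --series '[{"travel":[0,0,0],"angular":[0,0,0.08]},{"travel":[0,0,0],"angular":[0,0,0.08]}]'

```text
time: 12.85
position: [0.6037, -0.1112, 0.2034]
tool_rot: [-2.69, -1.621, -0.001]
ft_force: [-1.2, 0.3, -4.2]
grip_width: 0.247
```

```bash
python3 -c "
from h import *
tw()"
```

```text
t 12.85 p [ 0.6037 -0.1112  0.2034] tz [0.14 0.4  0.21] yaw -27.86 tilt [-0.     0.001] q3,7 [ 0.78 -0.16] f [-1.2  0.3 -4.2] w 0.247
```

Emit:
servo_tool --series '[{"travel":[0,0,0],"angular":[0,0,0.08]},{"travel":[0,0,0],"angular":[0,0,0.08]}]'

```text
time: 13.05
position: [0.6037, -0.1112, 0.2034]
tool_rot: [-2.811, -1.401, -0.001]
ft_force: [-1.5, -0.2, -5.3]
grip_width: 0.248
```

```bash
python3 -c "
from h import *
tw()"
```

```text
t 13.05 p [ 0.6037 -0.1112  0.2034] tz [0.15 0.46 0.25] yaw -37.03 tilt [-0.     0.001] q3,7 [ 0.8  -0.32] f [-1.5 -0.2 -5.3] w 0.248
```

Emit:
servo_tool --series '[{"travel":[0,0,0],"angular":[0,0,0.08]},{"travel":[0,0,0],"angular":[0,0,0.08]}]'

```text
time: 13.25
position: [0.6037, -0.1111, 0.2034]
tool_rot: [-2.914, -1.172, -0.0]
ft_force: [-1.9, 1.1, -3.1]
grip_width: 0.243
```

```bash
python3 -c "
from h import *
tw()"
```

```text
t 13.25 p [ 0.6037 -0.1111  0.2034] tz [0.15 0.4  0.2 ] yaw -46.19 tilt [-0.     0.001] q3,7 [ 0.83 -0.47] f [-1.9  1.1 -3.1] w 0.243
```

Emit:
servo_tool --series '[{"travel":[0,0,0],"angular":[0,0,0.08]},{"travel":[0,0,0],"angular":[0,0,0.08]}]'

```text
time: 13.45
position: [0.604, -0.1108, 0.2034]
tool_rot: [-2.997, -0.94, -0.001]
ft_force: [-0.6, 0.2, -5.5]
grip_width: 0.247
```

```bash
python3 -c "
from h import *
tw()"
```

```text
t 13.45 p [ 0.604  -0.1108  0.2034] tz [0.12 0.34 1.49] yaw -55.18 tilt [0. 0.] q3,7 [ 0.86 -0.62] f [-0.6  0.2 -5.5] w 0.247
```

Emit:
servo_tool --series '[{"travel":[0,0,0],"angular":[0,0,0.08]}]'

```text
time: 13.55
position: [0.604, -0.111, 0.2035]
tool_rot: [3.032, 0.821, 0.0]
ft_force: [-1.3, -0.6, -2.2]
grip_width: 0.253
```

```bash
python3 -c "
from h import *
tw()"
```

```text
t 13.55 p [ 0.604  -0.111   0.2035] tz [-0.3   0.4   1.59] yaw -59.7 tilt [ 0. -0.] q3,7 [ 0.87 -0.69] f [-1.3 -0.6 -2.2] w 0.253
```

Emit:
servo_tool --series '[{"travel":[0,0,0],"angular":[0,0,0.08]}]'

```text
time: 13.65
position: [0.604, -0.1112, 0.2035]
tool_rot: [3.062, 0.698, 0.0]
ft_force: [-0.8, -0.0, -4.9]
grip_width: 0.25
```

```bash
python3 -c "
from h import *
tw()"
```

```text
t 13.65 p [ 0.604  -0.1112  0.2035] tz [-0.2   0.36  1.44] yaw -64.32 tilt [ 0.    -0.001] q3,7 [ 0.89 -0.76] f [-0.8 -0.  -4.9] w 0.25
```

The torque jumped from 0.2 to about 1.5 N·m at yaw −55° and stayed there, so the nut is at its stop and the grip is slipping slightly. I'll ease back within the play.

Emit:
servo_tool --series '[{"travel":[0,0,0],"angular":[0,0,-0.04]},{"travel":[0,0,0],"angular":[0,0,0]}]'

```text
time: 13.85
position: [0.604, -0.1114, 0.2035]
tool_rot: [3.048, 0.76, 0.001]
ft_force: [-0.0, -0.9, -2.7]
grip_width: 0.248
```

```bash
python3 -c "
from h import *
tw()"
```

```text
t 13.85 p [ 0.604  -0.1114  0.2035] tz [-0.04  0.35  0.47] yaw -62.0 tilt [0.001 0.   ] q3,7 [ 0.88 -0.73] f [-0.  -0.9 -2.7] w 0.248
```

Emit:
servo_tool --series '[{"travel":[0,0,0],"angular":[0,0,-0.04]},{"travel":[0,0,0],"angular":[0,0,0]}]'

```text
time: 14.05
position: [0.6039, -0.1116, 0.2035]
tool_rot: [-3.033, -0.816, -0.001]
ft_force: [-0.6, 0.8, -4.9]
grip_width: 0.248
```

```bash
python3 -c "
from h import *
tw()
snap('wrist','w7')"
```

```text
t 14.05 p [ 0.6039 -0.1116  0.2035] tz [ 0.12  0.36 -0.03] yaw -59.87 tilt [0.001 0.001] q3,7 [ 0.87 -0.69] f [-0.6  0.8 -4.9] w 0.248
```

View pics/w7.png

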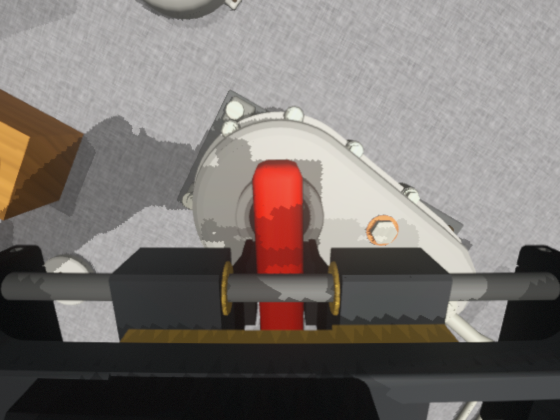

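```bash
cat > edge.py <<'E'
from h import *
import sys
for f in sys.argv[1:]:
    im,_=load(f);h=im.astype(int);m=(h[...,0]>90)&(h[...,1]<70)&(h[...,2]<70)
    out=[]
    for r in (175,190,205,220,235):
        c=np.where(m[r,230:330])[0]+230;out.append((r,c.min(),c.max()))
    print(f,out,np.where(m[:,279])[0].min())
E
python3 edge.py w5 w6 w7
```

```text
w5 [(175, np.int64(257), np.int64(302)), (190, np.int64(256), np.int64(303)), (205, np.int64(256), np.int64(303)), (220, np.int64(256), np.int64(303)), (235, np.int64(257), np.int64(303))] 161
w6 [(175, np.int64(258), np.int64(301)), (190, np.int64(256), np.int64(303)), (205, np.int64(256), np.int64(302)), (220, np.int64(257), np.int64(302)), (235, np.int64(257), np.int64(302))] 162
w7 [(175, np.int64(254), np.int64(300)), (190, np.int64(253), np.int64(301)), (205, np.int64(253), np.int64(303)), (220, np.int64(254), np.int64(302)), (235, np.int64(255), np.int64(302))] 161
```

Emit:
servo_tool --series '[{"travel":[0,0,0],"angular":[0,0,0.04]},{"travel":[0,0,0],"angular":[0,0,0]}]'

```text
time: 14.3
position: [0.604, -0.1115, 0.2035]
tool_rot: [3.049, 0.757, 0.001]
ft_force: [-0.9, 0.6, -2.5]
grip_width: 0.245
```

```bash
python3 -c "
from h import *
tw()"
```

```text
t 14.3 p [ 0.604  -0.1115  0.2035] tz [0.04 0.42 0.56] yaw -62.1 tilt [0.001 0.   ] q3,7 [ 0.88 -0.73] f [-0.9  0.6 -2.5] w 0.245
```

Emit:
servo_tool --series '[{"travel":[0,0,0],"angular":[0,0,0.04]},{"travel":[0,0,0],"angular":[0,0,0]}]'

```text
time: 14.5
position: [0.6041, -0.1114, 0.2035]
tool_rot: [3.062, 0.7, 0.001]
ft_force: [-0.4, 1.3, -2.8]
grip_width: 0.251
```

```bash
python3 -c "
from h import *
tw();snap('wrist','w8')"; python3 edge.py w8
```

```text
t 14.5 p [ 0.6041 -0.1114  0.2035] tz [-0.01  0.38  1.15] yaw -64.26 tilt [ 0.001 -0.   ] q3,7 [ 0.89 -0.76] f [-0.4  1.3 -2.8] w 0.251
w8 [(175, np.int64(250), np.int64(296)), (190, np.int64(249), np.int64(298)), (205, np.int64(250), np.int64(298)), (220, np.int64(252), np.int64(299)), (235, np.int64(253), np.int64(300))] 161
```

Emit:
servo_tool --series '[{"travel":[0,0,0],"angular":[0,0,0.05]},{"travel":[0,0,0],"angular":[0,0,0]},{"travel":[0,0,0],"angular":[0,0,0]}]'

```text
time: 14.85
position: [0.6041, -0.1119, 0.2038]
tool_rot: [-3.08, -0.618, -0.003]
ft_force: [-1.1, 0.5, 0.6]
grip_width: 0.249
```

```bash
python3 -c "
from h import *
tw();snap('wrist','w9')"; python3 edge.py w9
```

```text
t 14.85 p [ 0.6041 -0.1119  0.2038] tz [ 0.29  0.6  -0.16] yaw -67.31 tilt [0.002 0.001] q3,7 [ 0.9  -0.81] f [-1.1  0.5  0.6] w 0.249
w9 [(175, np.int64(255), np.int64(300)), (190, np.int64(254), np.int64(302)), (205, np.int64(254), np.int64(303)), (220, np.int64(255), np.int64(302)), (235, np.int64(255), np.int64(303))] 161
```

Emit:
servo_tool --series '[{"travel":[0,0,0],"angular":[0,0,0.05]},{"travel":[0,0,0],"angular":[0,0,0]},{"travel":[0,0,0],"angular":[0,0,0]}]'

```text
time: 15.2
position: [0.6042, -0.1118, 0.2038]
tool_rot: [3.094, 0.544, 0.002]
ft_force: [-0.3, -0.2, 1.0]
grip_width: 0.246
```

```bash
python3 -c "
from h import *
tw();snap('wrist','w10')"; python3 edge.py w10
```

```text
t 15.2 p [ 0.6042 -0.1118  0.2038] tz [0.32 0.56 0.02] yaw -70.07 tilt [0.002 0.   ] q3,7 [ 0.91 -0.86] f [-0.3 -0.2  1. ] w 0.246
w10 [(175, np.int64(254), np.int64(300)), (190, np.int64(253), np.int64(301)), (205, np.int64(253), np.int64(303)), (220, np.int64(254), np.int64(302)), (235, np.int64(255), np.int64(302))] 161
```

The torque vanished between yaw −64° and −67°, although the handle is straight in the grip. The socket may have skipped on the nut because I twisted too hard. I'll re-test in small steps with a gentler limit.

Emit:
servo_tool --series '[{"travel":[0,0,0],"angular":[0,0,0.06]},{"travel":[0,0,0],"angular":[0,0,0]}]'

```text
time: 15.45
position: [0.6042, -0.1119, 0.2038]
tool_rot: [3.109, 0.45, 0.002]
ft_force: [-1.2, 1.5, 2.9]
grip_width: 0.246
```

```bash
python3 -c "
from h import *
tw()"
```

```text
t 15.45 p [ 0.6042 -0.1119  0.2038] tz [0.34 0.59 0.01] yaw -73.55 tilt [ 0.002 -0.   ] q3,7 [ 0.92 -0.91] f [-1.2  1.5  2.9] w 0.246
```

Emit:
servo_tool --series '[{"travel":[0,0,0],"angular":[0,0,0.06]},{"travel":[0,0,0],"angular":[0,0,0]}]'

```text
time: 15.65
position: [0.6043, -0.1119, 0.2038]
tool_rot: [3.121, 0.358, 0.002]
ft_force: [-1.6, 2.0, 3.7]
grip_width: 0.246
```

```bash
python3 -c "
from h import *
tw();im,C=snap('scene','s11')
cv2.imwrite('pics/c11.png',cv2.resize(im[180:330,180:330],None,fx=4,fy=4,interpolation=cv2.INTER_CUBIC)[:,:,::-1])"
```

```text
t 15.65 p [ 0.6043 -0.1119  0.2038] tz [0.31 0.57 0.02] yaw -76.93 tilt [ 0.002 -0.   ] q3,7 [ 0.93 -0.97] f [-1.6  2.   3.7] w 0.246
```

View pics/c11.png

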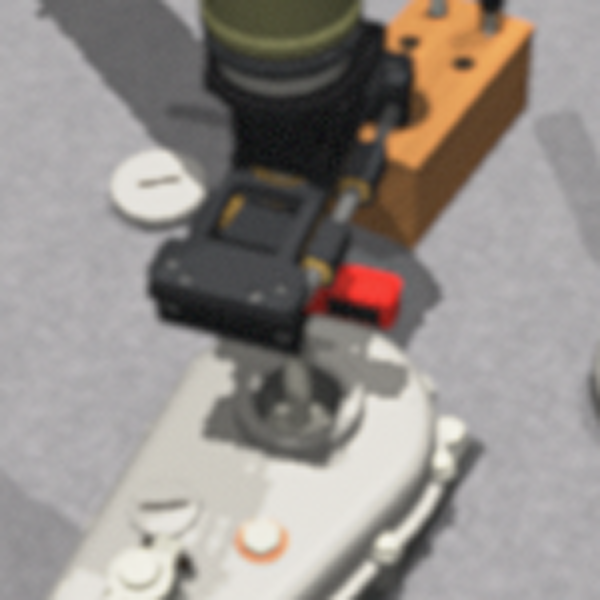

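Emit:
servo_tool --series '[{"travel":[0,0,0],"angular":[0,0,0.08]},{"travel":[0,0,0],"angular":[0,0,0]}]'

```text
time: 15.9
position: [0.6043, -0.1118, 0.2037]
tool_rot: [3.133, 0.233, 0.002]
ft_force: [-1.3, 1.6, 4.5]
grip_width: 0.249
```

```bash
python3 -c "
from h import *
tw()"
```

```text
t 15.9 p [ 0.6043 -0.1118  0.2037] tz [ 0.34  0.57 -0.02] yaw -81.51 tilt [ 0.001 -0.   ] q3,7 [ 0.95 -1.04] f [-1.3  1.6  4.5] w 0.249
```

Emit:
servo_tool --series '[{"travel":[0,0,0],"angular":[0,0,0.08]},{"travel":[0,0,0],"angular":[0,0,0]}]'

```text
time: 16.1
position: [0.604, -0.1117, 0.2034]
tool_rot: [3.14, 0.108, 0.001]
ft_force: [-1.4, 2.2, 3.5]
grip_width: 0.244
```

```bash
python3 -c "
from h import *
tw()"
```

```text
t 16.1 p [ 0.604  -0.1117  0.2034] tz [ 0.37  0.56 -0.09] yaw -86.06 tilt [0.001 0.   ] q3,7 [ 0.96 -1.12] f [-1.4  2.2  3.5] w 0.244
```

Free rotation over more than 16° isn't normal engagement. I'll lift the wrench out and look at the nut itself.

```bash
python3 -c "
from h import *
snap('wrist','w11');show()"; python3 edge.py w11
```

```text
t 16.15 p [ 0.604  -0.1117  0.2034] R [[0.998, 0.07, 0.001], [0.07, -0.998, 0.0], [0.001, 0.0, -1.0]] q [-0.62   0.37   0.96   1.616 -0.311  1.318 -1.114] f [-0.7  1.7  3.3] w 0.246
w11 [(175, np.int64(254), np.int64(300)), (190, np.int64(253), np.int64(301)), (205, np.int64(253), np.int64(303)), (220, np.int64(254), np.int64(302)), (235, np.int64(255), np.int64(302))] 161
```

Emit:
servo_tool --series '[{"travel":[0,0,-0.003],"angular":[0,0,0]},{"travel":[0,0,-0.004],"angular":[0,0,0]}]'

```text
time: 16.35
position: [0.603, -0.1115, 0.2086]
tool_rot: [3.14, 0.107, -0.003]
ft_force: [0.7, 0.5, -6.3]
grip_width: 0.253
```

```bash
python3 -c "
from h import *
tw()"
```

```text
t 16.35 p [ 0.603  -0.1115  0.2086] tz [ 0.09  0.07 -0.01] yaw -86.08 tilt [-0.002 -0.   ] q3,7 [ 0.96 -1.12] f [ 0.7  0.5 -6.3] w 0.253
```

View pics/w11.png

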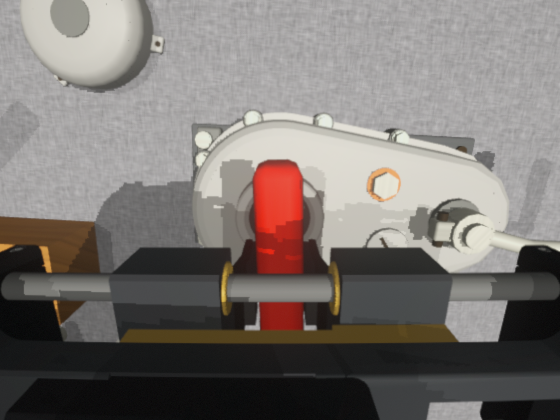

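Emit:
servo_tool --series '[{"travel":[0.001,0,-0.008],"angular":[0,0,0]},{"travel":[0,0,-0.015],"angular":[0,0,0]},{"travel":[0,0,-0.02],"angular":[0,0,0]},{"travel":[0,0,-0.02],"angular":[0,0,0]},{"travel":[0,0,-0.015],"angular":[0,0,0]}]'

```text
time: 16.85
position: [0.6054, -0.1124, 0.2909]
tool_rot: [3.139, 0.105, 0.005]
ft_force: [0.6, -0.4, -5.5]
grip_width: 0.25
```

```bash
python3 -c "
from h import *
tw()"
```

```text
t 16.85 p [ 0.6054 -0.1124  0.2909] tz [-0.08  0.04 -0.06] yaw -86.18 tilt [ 0.003 -0.001] q3,7 [ 0.99 -1.15] f [ 0.6 -0.4 -5.5] w 0.25
```

Emit:
servo_tool --series '[{"travel":[0,0,-0.012],"angular":[0,0,0]},{"travel":[0,0,-0.012],"angular":[0,0,0]},{"travel":[0,0,0],"angular":[0,0,0]}]'

```text
time: 17.15
position: [0.6056, -0.1121, 0.3141]
tool_rot: [3.139, 0.105, 0.006]
ft_force: [0.2, -0.4, -5.9]
grip_width: 0.248
```

Emit:
servo_tool --series '[{"travel":[-0.015,0,0],"angular":[0,0,0]},{"travel":[-0.025,0,0],"angular":[0,0,0]},{"travel":[-0.025,0,0],"angular":[0,0,0]},{"travel":[-0.01,0,0],"angular":[0,0,0]},{"travel":[0,0,0],"angular":[0,0,0]}]'

```text
time: 17.65
position: [0.5284, -0.1171, 0.3118]
tool_rot: [-3.137, -0.104, 0.0]
ft_force: [-0.0, -0.6, -5.7]
grip_width: 0.247
```

Run:
```python
from h import *
tw();im,C=snap('wrist','w12')
c=im[50:250,180:380];cv2.imwrite('pics/c12.png',cv2.resize(c,None,fx=3,fy=3,interpolation=cv2.INTER_NEAREST)[:,:,::-1])
```

```text
t 17.65 p [ 0.5284 -0.1171  0.3118] tz [-0.11 -0.04 -0.02] yaw -86.21 tilt [-0.     0.002] q3,7 [ 1.03 -1.27] f [-0.  -0.6 -5.7] w 0.247
```

View pics/c12.png

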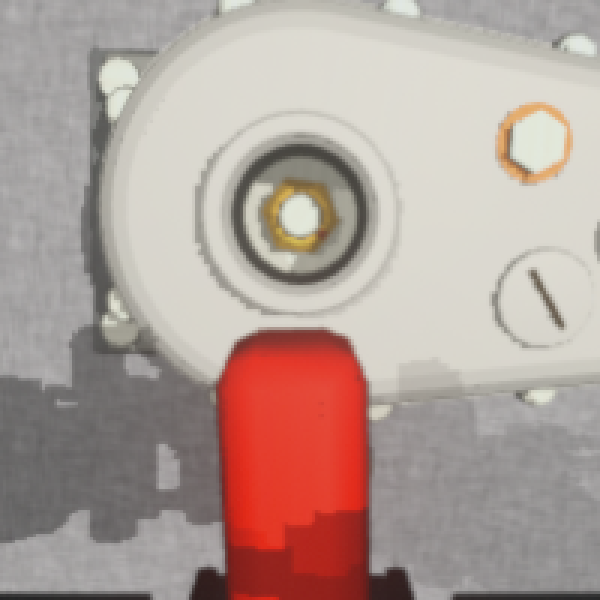

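The red mark on the nut is now at crop (322,233), to the lower right of the nut. I'll compute the angle.

Run:
```python
from h import *
for f,box in (('w3',(200,60,360,180)),('w12',(250,100,310,145)),('w2',(250,100,310,150))):
    im,C=load(f)
    hsv=cv2.cvtColor(im,cv2.COLOR_RGB2HSV)
    m=((hsv[...,1]>100)&(hsv[...,2]>50)).astype(np.uint8);M=np.zeros_like(m);M[box[1]:box[3],box[0]:box[2]]=1;m*=M
    c=max(cv2.findContours(m,cv2.RETR_EXTERNAL,cv2.CHAIN_APPROX_NONE)[0],key=cv2.contourArea)
    W=onz(C,c.reshape(-1,2),.048);(x,y),r=cv2.minEnclosingCircle((W[:,:2]*1e3).astype(np.float32));ce=np.array([x,y])/1e3
    v=onz(C,cv2.approxPolyN(cv2.convexHull(c),6).reshape(-1,2),.048)[:,:2]-ce;a=np.degrees(np.arctan2(v[:,1],v[:,0]))%60
    d=W[:,:2]-ce;rr=np.hypot(*d.T);th=np.arctan2(d[:,1],d[:,0])
    h=im.astype(int);rm=(h[...,0]>90)&(h[...,1]<75)&(h[...,0]-h[...,1]>60)&(M>0)
    p=np.argwhere(rm)[:,::-1]
    R=onz(C,[p.mean(0)],.05)[0,:2]-ce if len(p) else None
    print(f,'c',ce.round(4),'r',r,'vert',a.round(1),'four',np.degrees(np.angle(np.sum((rr-rr.mean())*np.exp(6j*th))))/6%60,'red n',len(p),p.mean(0) if len(p) else None, None if R is None else (np.degrees(np.arctan2(R[1],R[0])),np.hypot(*R)))
```

```text
w3 c [ 0.6035 -0.1111] r 16.452241897583008 vert [32.9 29.3 29.6 26.7 26.7 30.3] four 28.803753392521557 red n 0 None None
w12 c [ 0.6033 -0.1111] r 15.692365646362305 vert [27.4 27.6 24.6 27.3 26.8 23.9] four 25.010899022808967 red n 0 None None
w2 c [ 0.6034 -0.1113] r 16.19498062133789 vert [29.8 30.3 33.4 29.  30.3 30.7] four 29.830096485540007 red n 0 None None
```

Emit:
servo_tool --series '[{"travel":[0,0,-0.01],"angular":[0,0,-0.1]},{"travel":[0,0,-0.005],"angular":[0,0,-0.14]},{"travel":[0,0,0],"angular":[0,0,-0.14]},{"travel":[0,0,0],"angular":[0,0,-0.14]},{"travel":[0,0,0],"angular":[0,0,-0.14]}]'

```text
time: 18.2
position: [0.5309, -0.1163, 0.3268]
tool_rot: [2.932, 1.125, 0.0]
ft_force: [0.6, -0.5, -4.4]
grip_width: 0.246
```

Emit:
servo_tool --series '[{"travel":[0,0,0],"angular":[0,0,-0.14]},{"travel":[0,0,0],"angular":[0,0,-0.14]},{"travel":[0,0,0],"angular":[0,0,-0.14]},{"travel":[0,0,0],"angular":[0,0,-0.14]},{"travel":[0,0,0],"angular":[0,0,-0.14]}]'

```text
time: 18.7
position: [0.5309, -0.1163, 0.3267]
tool_rot: [2.368, 2.062, -0.001]
ft_force: [0.1, -0.7, -5.0]
grip_width: 0.245
```

Emit:
servo_tool --series '[{"travel":[0,0,0],"angular":[0,0,-0.14]},{"travel":[0,0,0],"angular":[0,0,-0.14]},{"travel":[0,0,0],"angular":[0,0,-0.14]},{"travel":[0,0,0],"angular":[0,0,-0.1]},{"travel":[0,0,0],"angular":[0,0,0]}]'

```text
time: 19.2
position: [0.5308, -0.1164, 0.3267]
tool_rot: [1.766, 2.597, -0.001]
ft_force: [0.1, -0.6, -5.4]
grip_width: 0.244
```

Run:
```python
from h import *
tw();show()
print([x.round(4) for x in delta([.6035,-.1119,.310],np.radians(24))])
```

```text
t 19.2 p [ 0.5308 -0.1164  0.3267] tz [-0.09  0.03  0.03] yaw 21.57 tilt [ 0.    -0.001] q3,7 [0.92 0.6 ] f [ 0.1 -0.6 -5.4] w 0.244
t 19.2 p [ 0.5308 -0.1164  0.3267] R [[-0.368, 0.93, 0.0], [0.93, 0.368, -0.001], [-0.001, -0.0, -1.0]] q [-0.7    0.066  0.921  1.594 -0.052  1.507  0.6  ] f [ 0.1 -0.6 -5.4] w 0.244
[array([-0.0225,  0.0693,  0.0167]), array([-0.0003,  0.001 , -0.0424])]
```

Emit:
servo_tool --series '[{"travel":[-0.006,0.018,0],"angular":[0,0,-0.042]},{"travel":[-0.007,0.022,0],"angular":[0,0,0]},{"travel":[-0.005,0.019,0],"angular":[0,0,0]},{"travel":[-0.002,0.01,0],"angular":[0,0,0]},{"travel":[0,0,0],"angular":[0,0,0]}]'

```text
time: 19.7
position: [0.6024, -0.1067, 0.3261]
tool_rot: [1.712, 2.634, -0.003]
ft_force: [-0.7, 1.3, -5.6]
grip_width: 0.245
```

Emit:
servo_tool --series '[{"travel":[0,0,0],"angular":[0,0,0]}]'

```text
time: 19.8
position: [0.6007, -0.1082, 0.3269]
tool_rot: [-1.714, -2.632, 0.002]
ft_force: [-0.9, -0.5, -5.1]
grip_width: 0.243
```

Run:
```python
from h import *
tw()
print([x.round(4) for x in delta([.6035,-.1119,.310],np.radians(24))])
```

```text
t 19.8 p [ 0.6007 -0.1082  0.3269] tz [-0.12  0.08  0.01] yaw 23.87 tilt [-0.001 -0.001] q3,7 [0.93 0.73] f [-0.9 -0.5 -5.1] w 0.243
[array([-0.0045,  0.0011,  0.0169]), array([-0.0013,  0.0004, -0.0023])]
```

Emit:
servo_tool --series '[{"travel":[-0.0045,0.001,0.012],"angular":[-0.001,0,-0.002]},{"travel":[0,0,0.013],"angular":[0,0,0]},{"travel":[0,0,0],"angular":[0,0,0]},{"travel":[0,0,0],"angular":[0,0,0]}]'

```text
time: 20.2
position: [0.6034, -0.1112, 0.3017]
tool_rot: [-1.71, -2.635, -0.002]
ft_force: [-0.3, -0.4, -4.3]
grip_width: 0.249
```

Run:
```python
from h import *
tw()
print([x.round(4) for x in delta([.6035,-.1119,.203],np.radians(24))])
```

```text
t 20.2 p [ 0.6034 -0.1112  0.3017] tz [ 0.   -0.05 -0.06] yaw 24.06 tilt [0.    0.001] q3,7 [0.92 0.75] f [-0.3 -0.4 -4.3] w 0.249
[array([-0.0007, -0.0003,  0.0987]), array([ 0.0009, -0.0009,  0.001 ])]
```

Emit:
servo_tool --series '[{"travel":[-0.0005,0,0.01],"angular":[0,0,0]},{"travel":[0,0,0.012],"angular":[0,0,0]},{"travel":[0,0,0.014],"angular":[0,0,0]},{"travel":[0,0,0.014],"angular":[0,0,0]},{"travel":[0,0,0.012],"angular":[0,0,0]}]'

```text
time: 20.7
position: [0.6038, -0.1116, 0.2384]
tool_rot: [-1.709, -2.636, -0.001]
ft_force: [1.0, 0.5, -4.6]
grip_width: 0.246
```

Run:
```python
from h import *
tw()
print([x.round(4) for x in delta([.6035,-.1119,.203],np.radians(24))])
```

```text
t 20.7 p [ 0.6038 -0.1116  0.2384] tz [-0.07  0.02  0.04] yaw 24.07 tilt [0.    0.001] q3,7 [0.91 0.77] f [ 1.   0.5 -4.6] w 0.246
[array([-0.0001, -0.0004,  0.0354]), array([ 0.0003, -0.0004,  0.0012])]
```

Emit:
servo_tool --series '[{"travel":[0,0,0.01],"angular":[0,0,0]},{"travel":[0,0,0.01],"angular":[0,0,0]},{"travel":[0,0,0.005],"angular":[0,0,0]},{"travel":[0,0,0],"angular":[0,0,0]}]'

```text
time: 21.1
position: [0.604, -0.1118, 0.2145]
tool_rot: [1.71, 2.636, 0.001]
ft_force: [-1.2, -0.0, -4.5]
grip_width: 0.249
```

Run:
```python
from h import *
tw()
print([x.round(4) for x in delta([.6035,-.1119,.203],np.radians(24))])
```

```text
t 21.1 p [ 0.604  -0.1118  0.2145] tz [-0.04  0.06  0.04] yaw 24.06 tilt [0. 0.] q3,7 [0.9  0.78] f [-1.2 -0.  -4.5] w 0.249
[array([ 0.0001, -0.0005,  0.0115]), array([ 0.0004, -0.0002,  0.0011])]
```

Emit:
servo_tool --series '[{"travel":[0,0,0.004],"angular":[0,0,0]},{"travel":[0,0,0.003],"angular":[0,0,0]},{"travel":[0,0,0],"angular":[0,0,0]}]'

```text
time: 21.4
position: [0.6043, -0.1118, 0.2081]
tool_rot: [1.709, 2.635, 0.002]
ft_force: [-0.2, -0.1, -4.9]
grip_width: 0.249
```

Emit:
servo_tool --series '[{"travel":[0,0,0.003],"angular":[0,0,0]},{"travel":[0,0,0.001],"angular":[0,0,0]},{"travel":[0,0,0],"angular":[0,0,0]}]'

```text
time: 21.7
position: [0.6043, -0.1118, 0.2041]
tool_rot: [1.709, 2.635, 0.002]
ft_force: [-0.1, -0.7, -4.8]
grip_width: 0.248
```

Run:
```python
from h import *
tw()
```

```text
t 21.7 p [ 0.6043 -0.1118  0.2041] tz [-0.11  0.03 -0.  ] yaw 24.07 tilt [0.001 0.   ] q3,7 [0.9  0.78] f [-0.1 -0.7 -4.8] w 0.248
```

Emit:
servo_tool --series '[{"travel":[0,0,0.001],"angular":[0,0,0]},{"travel":[0,0,0],"angular":[0,0,0.05]},{"travel":[0,0,0],"angular":[0,0,0.05]},{"travel":[0,0,0],"angular":[0,0,0]}]'

```text
time: 22.1
position: [0.6044, -0.1119, 0.2034]
tool_rot: [1.839, 2.546, 0.002]
ft_force: [-1.0, 0.5, -4.1]
grip_width: 0.246
```

Run:
```python
from h import *
tw()
```

```text
t 22.1 p [ 0.6044 -0.1119  0.2034] tz [-0.1   0.14  0.  ] yaw 18.32 tilt [0.002 0.   ] q3,7 [0.92 0.69] f [-1.   0.5 -4.1] w 0.246
```

Emit:
servo_tool --series '[{"travel":[0,0,0],"angular":[0,0,0.05]},{"travel":[0,0,0],"angular":[0,0,0]}]'

```text
time: 22.3
position: [0.6043, -0.1118, 0.2034]
tool_rot: [1.901, 2.501, 0.002]
ft_force: [-0.6, 0.1, -3.1]
grip_width: 0.248
```

Run:
```python
from h import *
tw()
```

```text
t 22.3 p [ 0.6043 -0.1118  0.2034] tz [-0.04  0.3   0.02] yaw 15.52 tilt [0.001 0.001] q3,7 [0.93 0.65] f [-0.6  0.1 -3.1] w 0.248
```

Emit:
servo_tool --series '[{"travel":[0,0,0],"angular":[0,0,0.05]},{"travel":[0,0,0],"angular":[0,0,0]}]'

```text
time: 22.5
position: [0.6043, -0.1118, 0.2035]
tool_rot: [1.962, 2.453, 0.002]
ft_force: [-0.4, 0.1, -1.6]
grip_width: 0.244
```

Run:
```python
from h import *
tw()
```

```text
t 22.5 p [ 0.6043 -0.1118  0.2035] tz [0.06 0.47 0.05] yaw 12.71 tilt [0.001 0.   ] q3,7 [0.94 0.6 ] f [-0.4  0.1 -1.6] w 0.244
```

Emit:
servo_tool --series '[{"travel":[0,-0.0008,0],"angular":[0,0,0.05]},{"travel":[0,0,0],"angular":[0,0,0]}]'

```text
time: 22.7
position: [0.6038, -0.1118, 0.2034]
tool_rot: [2.02, 2.404, 0.002]
ft_force: [-0.9, 1.2, -3.3]
grip_width: 0.247
```

Run:
```python
from h import *
tw()
```

```text
t 22.7 p [ 0.6038 -0.1118  0.2034] tz [-0.05  0.22  0.37] yaw 9.91 tilt [0.002 0.   ] q3,7 [0.95 0.55] f [-0.9  1.2 -3.3] w 0.247
```

Emit:
servo_tool --series '[{"travel":[0,0,0],"angular":[0,0,0.04]},{"travel":[0,0,0],"angular":[0,0,0]}]'

```text
time: 22.9
position: [0.6038, -0.1118, 0.2034]
tool_rot: [2.067, 2.364, 0.002]
ft_force: [-0.5, -0.1, -1.8]
grip_width: 0.252
```

Run:
```python
from h import *
tw()
```

```text
t 22.9 p [ 0.6038 -0.1118  0.2034] tz [-0.06  0.32  0.74] yaw 7.67 tilt [0.002 0.   ] q3,7 [0.95 0.52] f [-0.5 -0.1 -1.8] w 0.252
```

Emit:
servo_tool --series '[{"travel":[0,0,0],"angular":[0,0,0.04]},{"travel":[0,0,0],"angular":[0,0,0]}]'

```text
time: 23.1
position: [0.6039, -0.1118, 0.2034]
tool_rot: [2.114, 2.322, 0.002]
ft_force: [-0.7, 0.5, -2.8]
grip_width: 0.248
```

Run:
```python
from h import *
tw()
```

```text
t 23.1 p [ 0.6039 -0.1118  0.2034] tz [-0.04  0.32  0.91] yaw 5.37 tilt [0.002 0.   ] q3,7 [0.96 0.48] f [-0.7  0.5 -2.8] w 0.248
```

Contact resumes at yaw ≈ 11° (≡ −49° mod 60, the same as the first stop) and the torque rises straight to 0.9 N·m with no 0.2 N·m turning phase. The nut is solid against its stop, so I'll ease back and lift.

Emit:
servo_tool --series '[{"travel":[0,0,0],"angular":[0,0,-0.05]},{"travel":[0,0,0],"angular":[0,0,-0.06]},{"travel":[0,0,0],"angular":[0,0,-0.03]},{"travel":[0,0,0],"angular":[0,0,0]}]'

```text
time: 23.5
position: [0.6038, -0.1121, 0.2034]
tool_rot: [1.951, 2.461, 0.003]
ft_force: [-0.1, 0.3, -2.3]
grip_width: 0.247
```

Run:
```python
from h import *
tw()
```

```text
t 23.5 p [ 0.6038 -0.1121  0.2034] tz [ 0.04  0.13 -0.09] yaw 13.18 tilt [0.002 0.001] q3,7 [0.93 0.61] f [-0.1  0.3 -2.3] w 0.247
```

Emit:
servo_tool --series '[{"travel":[0,0,-0.004],"angular":[0,0,-0.02]},{"travel":[0,0,-0.006],"angular":[0,0,0]},{"travel":[0,0,-0.008],"angular":[0,0,0]}]'

```text
time: 23.8
position: [0.6032, -0.112, 0.2215]
tool_rot: [1.927, 2.481, 0.0]
ft_force: [-0.2, 0.3, -4.8]
grip_width: 0.248
```

Run:
```python
from h import *
tw()
```

```text
t 23.8 p [ 0.6032 -0.112   0.2215] tz [-0.11 -0.07 -0.  ] yaw 14.32 tilt [0. 0.] q3,7 [0.94 0.62] f [-0.2  0.3 -4.8] w 0.248
```

Emit:
servo_tool --series '[{"travel":[0,0,-0.012],"angular":[0,0,0]},{"travel":[0,0,-0.016],"angular":[0,0,0]},{"travel":[0,0,-0.018],"angular":[0,0,0]},{"travel":[0,0,-0.018],"angular":[0,0,0]},{"travel":[0,0,-0.016],"angular":[0,0,0]}]'

```text
time: 24.3
position: [0.6039, -0.1127, 0.3044]
tool_rot: [1.926, 2.478, 0.004]
ft_force: [0.1, -0.0, -4.5]
grip_width: 0.247
```

Emit:
servo_tool --series '[{"travel":[0,0,-0.014],"angular":[0,0,0]},{"travel":[0,0,-0.012],"angular":[0,0,0]},{"travel":[0,0,0],"angular":[0,0,0]}]'

```text
time: 24.6
position: [0.6042, -0.1126, 0.3294]
tool_rot: [1.925, 2.478, 0.005]
ft_force: [0.3, 1.2, -4.9]
grip_width: 0.249
```

Run:
```python
from h import *
tw()
x=np.array([-np.sin(np.radians(14.5)),np.cos(np.radians(14.5))])
print('view pt',np.array([.603,-.111])-.075*x)
print([v.round(4) for v in delta([.5015,.1585,.325],np.radians(25))])
print([v.round(4) for v in delta([.603-.075*x[0],-.111-.075*x[1],.325],np.radians(14.5))])
```

```text
t 24.6 p [ 0.6042 -0.1126  0.3294] tz [-0.16 -0.07 -0.  ] yaw 14.32 tilt [ 0.005 -0.   ] q3,7 [0.96 0.58] f [ 0.3  1.2 -4.9] w 0.249
view pt [ 0.6217785  -0.18361107]
[array([ 0.2881, -0.0325,  0.0039]), array([ 0.0045,  0.0016, -0.1865])]
[array([-0.0732, -0.0006,  0.0045]), array([ 0.0046,  0.0012, -0.0032])]
```

Emit:
servo_tool --series '[{"travel":[-0.02,0,0],"angular":[0.004,0,0]},{"travel":[-0.028,0,0],"angular":[0,0,0]},{"travel":[-0.02,0,0],"angular":[0,0,0]},{"travel":[-0.005,0,0],"angular":[0,0,0]},{"travel":[0,0,0],"angular":[0,0,0]}]'

```text
time: 25.1
position: [0.621, -0.1835, 0.3265]
tool_rot: [-1.928, -2.477, 0.005]
ft_force: [0.5, 0.5, -5.8]
grip_width: 0.249
```

Run:
```python
from h import *
tw();im,C=snap('wrist','w13')
c=im[50:170,220:340];cv2.imwrite('pics/c13.png',cv2.resize(c,None,fx=5,fy=5,interpolation=cv2.INTER_NEAREST)[:,:,::-1])
print([v.round(4) for v in delta([.5015,.1585,.33],np.radians(25))])
for f,uv,z in (('w12',(287.3,127.7),.05),('w12',(280,121.5),.06)):
    print(onz(load(f)[1],[uv],z))
```

```text
t 25.1 p [ 0.621  -0.1835  0.3265] tz [ 0.09  0.02 -0.03] yaw 14.21 tilt [-0.004 -0.001] q3,7 [0.96 0.73] f [ 0.5  0.5 -5.8] w 0.249
[array([ 0.3596, -0.0319, -0.0028]), array([-0.0031, -0.0017, -0.1864])]
[[ 0.59635499 -0.12179229  0.05      ]]
[[ 0.60349164 -0.11181481  0.06      ]]
```

View pics/c13.png

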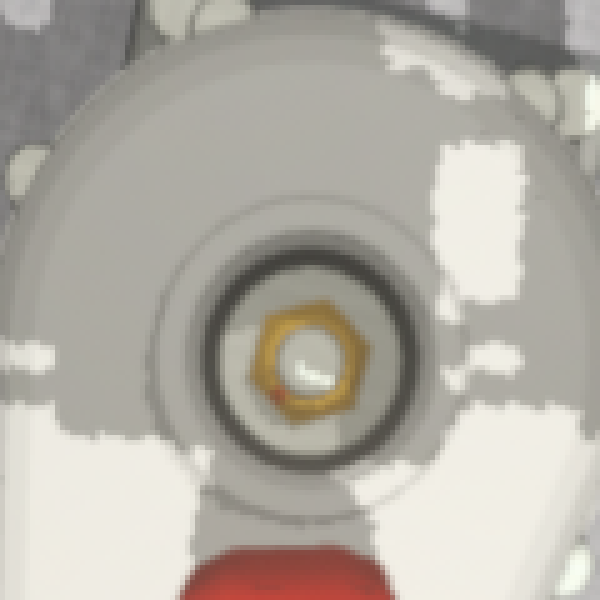

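Run:
```python
from h import *
def ang(C,mark,verts):
    W=onz(C,verts,.048)[:,:2];ce=W.mean(0);d=W-ce;a=np.degrees(np.arctan2(d[:,1],d[:,0]))%60
    m=onz(C,[mark],.049)[0,:2]-ce;return ce.round(4),a.round(1),a.mean().round(1),np.degrees(np.arctan2(m[1],m[0])).round(1)
q=lambda L,s,o:np.array(L)/s+o-.4
print(ang(load('w3')[1],q((356,341),5,[200,60]),q([(437,195),(503,270),(475,362),(385,382),(320,303),(348,212)],5,[200,60])))
print(ang(load('w13')[1],q((278,396),5,[220,50]),q([(322,299),(370,348),(353,408),(300,422),(250,375),(268,315)],5,[220,50])))
print(ang(load('w12')[1],q((322,233),3,[180,50]),q([(284,180),(324,180),(339,215),(319,250),(279,247),(260,214)],3,[180,50])))
```

```text
(array([ 0.6032, -0.1108]), array([31.2, 27.9, 28.9, 30.9, 26. , 28. ]), np.float64(28.8), np.float64(-60.3))
(array([ 0.6037, -0.1112]), array([33.6, 26.6, 27.7, 34.1, 26.4, 27.7]), np.float64(29.3), np.float64(-120.0))
(array([ 0.604 , -0.1116]), array([30.6, 29. , 33.2, 31.8, 29. , 33.1]), np.float64(31.1), np.float64(-126.3))
```

Run:
```python
from h import *
# rectify nut plane patch: sample saturation on world grid at z=.045..0.05, 6-fold phase by contour radius
for f in ('w2','w3','w12','w13'):
    im,C=load(f);S=cv2.cvtColor(im,cv2.COLOR_RGB2HSV)[...,1].astype(np.float32)
    for z in (.045,.05):
        c0=np.array([.6035,-.1112])
        for it in range(4):
            th=np.radians(np.arange(0,360,2));r=np.arange(.011,.0205,.00025)
            X=c0[0]+np.outer(np.cos(th),r);Y=c0[1]+np.outer(np.sin(th),r)
            uv=proj(C,np.c_[X.ravel(),Y.ravel(),np.full(X.size,z)]).astype(np.float32)
            V=cv2.remap(S,uv[:,0].reshape(X.shape),uv[:,1].reshape(X.shape),cv2.INTER_CUBIC)
            T=100
            rr=np.array([r[np.where(v>T)[0].max()] if (v>T).any() else r[0] for v in V])
            ex=2*np.mean(rr*np.cos(th));ey=2*np.mean(rr*np.sin(th));c0=c0+[ex,ey]
        F=np.sum(rr*np.exp(6j*th))*2/len(th)
        # red: hue patch at radius 12-16mm
        print(f,z,c0.round(4),'r',rr.mean().round(4),'amp',abs(F).round(5),'vertex',(np.degrees(np.angle(F))/6%60).round(1))
    B=im.astype(np.float32);redn=(B[...,0]-B[...,1])/(B.sum(2)+1)-(B[...,1]-B[...,2])/(B.sum(2)+1)
    th=np.radians(np.arange(0,360,2));r=np.arange(.010,.0165,.0005)
    X=c0[0]+np.outer(np.cos(th),r);Y=c0[1]+np.outer(np.sin(th),r);uv=proj(C,np.c_[X.ravel(),Y.ravel(),np.full(X.size,.05)]).astype(np.float32)
    V=cv2.remap(redn,uv[:,0].reshape(X.shape),uv[:,1].reshape(X.shape),cv2.INTER_LINEAR);i=np.unravel_index(V.argmax(),V.shape)
    m=V.max(1);w=np.clip(m-m.max()*.5,0,None);w[np.abs((np.arange(180)-i[0]+90)%180-90)>12]=0
    print('  mark',np.degrees(np.angle(np.sum(w*np.exp(1j*th)))).round(1),'r',r[i[1]],V.max())
```

```text
w2 0.045 [ 0.6034 -0.1113] r 0.0151 amp 0.00078 vertex 29.5
w2 0.05 [ 0.6034 -0.1113] r 0.0149 amp 0.00078 vertex 29.4
  mark -60.2 r 0.012000000000000002 0.11766703
w3 0.045 [ 0.6033 -0.1112] r 0.0153 amp 0.00078 vertex 28.8
w3 0.05 [ 0.6033 -0.1112] r 0.0151 amp 0.00077 vertex 28.6
  mark -60.6 r 0.012000000000000002 0.1598648
w12 0.045 [ 0.6033 -0.1111] r 0.015 amp 0.0008 vertex 25.2
w12 0.05 [ 0.6033 -0.1111] r 0.0148 amp 0.00079 vertex 25.1
  mark -124.0 r 0.012000000000000002 0.0953829
w13 0.045 [ 0.6033 -0.1113] r 0.0148 amp 0.0008 vertex 28.1
w13 0.05 [ 0.6033 -0.1113] r 0.0147 amp 0.00079 vertex 28.2
  mark -120.2 r 0.011500000000000002 0.08772209
```

```bash
python3 edge.py w5 w6 w12 w13
python3 - <<'E'
from h import *
tw()
for f in('w6','w12','w13'):
    im,_=load(f);h=im.astype(int);m=(h[...,0]>90)&(h[...,1]<70)&(h[...,2]<70)
    rows=np.arange(180,240);L=[];R=[]
    for r in rows:
        c=np.where(m[r,235:325])[0]+235;L.append(c.min());R.append(c.max())
    print(f,np.degrees(np.arctan(np.polyfit(rows,L,1)[0])),np.degrees(np.arctan(np.polyfit(rows,R,1)[0])))
E
```

```text
w5 [(175, np.int64(257), np.int64(302)), (190, np.int64(256), np.int64(303)), (205, np.int64(256), np.int64(303)), (220, np.int64(256), np.int64(303)), (235, np.int64(257), np.int64(303))] 161
w6 [(175, np.int64(258), np.int64(301)), (190, np.int64(256), np.int64(303)), (205, np.int64(256), np.int64(302)), (220, np.int64(257), np.int64(302)), (235, np.int64(257), np.int64(302))] 162
w12 [(175, np.int64(254), np.int64(300)), (190, np.int64(253), np.int64(301)), (205, np.int64(253), np.int64(302)), (220, np.int64(254), np.int64(302)), (235, np.int64(255), np.int64(302))] 161
t 25.15 p [ 0.6213 -0.1821  0.3266] tz [-0.07  0.    0.01] yaw 14.32 tilt [-0.004  0.001] q3,7 [0.96 0.73] f [-0.5  0.9 -5.4] w 0.245
w6 1.407037704659273 -1.3258923162344967
w12 2.982288138516874 1.1206192083921571Traceback (most recent call last):
  File "edge.py", line 7, in <module>
    c=np.where(m[r,230:330])[0]+230;out.append((r,c.min(),c.max()))
                                                  ~~~~~^^
    return umr_minimum(a, axis, None, out, keepdims, initial, where)
ValueError: zero-size array to reduction operation minimum which has no identity
Traceback (most recent call last):
ValueError: zero-size array to reduction operation minimum which has no identity
```

```bash
cat > ang.py <<'E'
from h import *
import sys
for f in sys.argv[1:]:
    im,_=load(f);h=im.astype(int);m=(h[...,0]>45)&(h[...,1]*2<h[...,0])&(h[...,2]*2<h[...,0])
    rows=np.arange(182,238);L=[];R=[]
    for r in rows:
        c=np.where(m[r,235:325])[0]+235;L.append(c.min());R.append(c.max())
    a,b=np.polyfit(rows,L,1)[0],np.polyfit(rows,R,1)[0]
    print(f,'tilt deg',round(np.degrees(np.arctan((a+b)/2)),2),'mid',np.mean([L,R]).round(1))
E
python3 ang.py w5 w6 w7 w8 w9 w10 w11 w12 w13
```

```text
w5 tilt deg 0.2 mid 279.6
w6 tilt deg -0.11 mid 279.6
w7 tilt deg 1.64 mid 277.8
w8 tilt deg 3.87 mid 274.8
w9 tilt deg 0.98 mid 278.2
w10 tilt deg 1.65 mid 277.9
w11 tilt deg 1.54 mid 278.0
w12 tilt deg 1.72 mid 277.8
w13 tilt deg 1.81 mid 277.8
```

Emit:
servo_tool --series '[{"travel":[0.016,0,0],"angular":[-0.002,-0.002,0]},{"travel":[0.025,0,0],"angular":[0,0,0]},{"travel":[0.022,0,0],"angular":[0,0,0]},{"travel":[0.008,0,0],"angular":[0,0,-0.08]},{"travel":[0,0,0],"angular":[0,0,-0.09]}]'

```text
time: 25.65
position: [0.604, -0.1089, 0.327]
tool_rot: [-1.696, -2.643, -0.002]
ft_force: [-0.4, -0.7, -5.0]
grip_width: 0.249
```

Emit:
servo_tool --series '[{"travel":[0,0,0],"angular":[0,0,0]}]'

```text
time: 25.75
position: [0.6039, -0.1114, 0.3272]
tool_rot: [1.704, 2.639, -0.0]
ft_force: [-1.0, 0.9, -5.0]
grip_width: 0.248
```

Run:
```python
from h import *
tw()
print([v.round(4) for v in delta([.6035,-.1119,.300],np.radians(24))])
```

```text
t 25.75 p [ 0.6039 -0.1114  0.3272] tz [-0.09 -0.   -0.03] yaw 24.29 tilt [ 0. -0.] q3,7 [0.94 0.75] f [-1.   0.9 -5. ] w 0.248
[array([-0.0003, -0.0006,  0.0272]), array([0.0001, 0.0003, 0.0051])]
```

Emit:
servo_tool --series '[{"travel":[-0.0005,-0.0003,0.012],"angular":[0,0,0]},{"travel":[0,0,0.015],"angular":[0,0,0]},{"travel":[0,0,0],"angular":[0,0,0]},{"travel":[0,0,0],"angular":[0,0,0]}]'

```text
time: 26.15
position: [0.6033, -0.1145, 0.2991]
tool_rot: [-1.71, -2.635, 0.004]
ft_force: [0.2, 0.5, -4.4]
grip_width: 0.25
```

Run:
```python
from h import *
tw()
print([v.round(4) for v in delta([.6038,-.1121,.205],np.radians(24))])
```

```text
t 26.15 p [ 0.6033 -0.1145  0.2991] tz [-0.05 -0.01  0.01] yaw 24.02 tilt [-0.002 -0.002] q3,7 [0.93 0.76] f [ 0.2  0.5 -4.4] w 0.25
[array([0.0021, 0.0016, 0.0941]), array([-0.0024,  0.001 ,  0.0003])]
```

Emit:
servo_tool --series '[{"travel":[-0.0003,0,0.01],"angular":[0,0,0]},{"travel":[0,0,0.014],"angular":[0,0,0]},{"travel":[0,0,0.015],"angular":[0,0,0]},{"travel":[0,0,0.015],"angular":[0,0,0]},{"travel":[0,0,0.012],"angular":[0,0,0]}]'

```text
time: 26.65
position: [0.6032, -0.1146, 0.2318]
tool_rot: [-1.709, -2.635, 0.004]
ft_force: [-0.1, 1.1, -4.7]
grip_width: 0.246
```

Run:
```python
from h import *
tw()
print([v.round(4) for v in delta([.6038,-.1121,.205],np.radians(24))])
```

```text
t 26.65 p [ 0.6032 -0.1146  0.2318] tz [ 0.16  0.01 -0.04] yaw 24.07 tilt [-0.002 -0.002] q3,7 [0.92 0.78] f [-0.1  1.1 -4.7] w 0.246
[array([0.0021, 0.0016, 0.0268]), array([-0.0026,  0.0006,  0.0012])]
```

Emit:
servo_tool --series '[{"travel":[0.0021,0.0016,0],"angular":[-0.0025,0,0]},{"travel":[0,0,0.007],"angular":[0,0,0]},{"travel":[0,0,0.006],"angular":[0,0,0]},{"travel":[0,0,0],"angular":[0,0,0]}]'

```text
time: 27.05
position: [0.6042, -0.1125, 0.2204]
tool_rot: [1.709, 2.634, -0.0]
ft_force: [-0.4, 0.7, -4.3]
grip_width: 0.247
```

Run:
```python
from h import *
tw()
print([v.round(4) for v in delta([.6038,-.1121,.2035],np.radians(24))])
```

```text
t 27.05 p [ 0.6042 -0.1125  0.2204] tz [-0.07  0.09  0.02] yaw 24.06 tilt [ 0.001 -0.001] q3,7 [0.91 0.78] f [-0.4  0.7 -4.3] w 0.247
[array([ 0.0006, -0.0002,  0.0169]), array([0.0006, 0.0015, 0.001 ])]
```

Emit:
servo_tool --series '[{"travel":[0.0005,0,0.006],"angular":[0,0,0]},{"travel":[0,0,0.005],"angular":[0,0,0]},{"travel":[0,0,0.004],"angular":[0,0,0]},{"travel":[0,0,0],"angular":[0,0,0]}]'

```text
time: 27.45
position: [0.6041, -0.1119, 0.2054]
tool_rot: [1.709, 2.634, -0.0]
ft_force: [-0.3, 0.3, -4.6]
grip_width: 0.244
```

Run:
```python
from h import *
tw()
print([v.round(4) for v in delta([.6038,-.1121,.2035],np.radians(24))])
```

```text
t 27.45 p [ 0.6041 -0.1119  0.2054] tz [-0.12  0.01 -0.02] yaw 24.07 tilt [ 0.001 -0.001] q3,7 [0.91 0.78] f [-0.3  0.3 -4.6] w 0.244
[array([-0.    , -0.0003,  0.0019]), array([0.0007, 0.0014, 0.0012])]
```

Emit:
servo_tool --series '[{"travel":[0,0,0.002],"angular":[0,0,0]},{"travel":[0,0,0],"angular":[0,0,0.07]},{"travel":[0,0,0],"angular":[0,0,0.07]},{"travel":[0,0,0],"angular":[0,0,0.02]},{"travel":[0,0,0],"angular":[0,0,0]}]'

```text
time: 27.95
position: [0.6043, -0.112, 0.2041]
tool_rot: [1.912, 2.49, 0.0]
ft_force: [-1.1, -0.9, -5.2]
grip_width: 0.246
```

Run:
```python
from h import *
tw()
```

```text
t 27.95 p [ 0.6043 -0.112   0.2041] tz [-0.01  0.41  0.15] yaw 14.97 tilt [ 0.002 -0.001] q3,7 [0.94 0.64] f [-1.1 -0.9 -5.2] w 0.246
```

Emit:
servo_tool --series '[{"travel":[0,0,0],"angular":[0,0,0.03]},{"travel":[0,0,0],"angular":[0,0,0]}]'

```text
time: 28.15
position: [0.6043, -0.112, 0.2041]
tool_rot: [1.951, 2.46, 0.001]
ft_force: [-0.9, 0.7, -4.9]
grip_width: 0.249
```

Run:
```python
from h import *
tw()
```

```text
t 28.15 p [ 0.6043 -0.112   0.2041] tz [0.02 0.54 0.13] yaw 13.16 tilt [ 0.002 -0.001] q3,7 [0.94 0.61] f [-0.9  0.7 -4.9] w 0.249
```

Emit:
servo_tool --series '[{"travel":[0,0,0],"angular":[0,0,0.03]},{"travel":[0,0,0],"angular":[0,0,0]}]'

```text
time: 28.35
position: [0.6043, -0.112, 0.2041]
tool_rot: [1.988, 2.43, 0.001]
ft_force: [-2.4, 0.4, -4.6]
grip_width: 0.248
```

Run:
```python
from h import *
tw()
```

```text
t 28.35 p [ 0.6043 -0.112   0.2041] tz [0.04 0.58 0.24] yaw 11.43 tilt [ 0.002 -0.001] q3,7 [0.95 0.58] f [-2.4  0.4 -4.6] w 0.248
```

Emit:
servo_tool --series '[{"travel":[0,0,0],"angular":[0,0,0.03]},{"travel":[0,0,0],"angular":[0,0,0]}]'

```text
time: 28.55
position: [0.6043, -0.112, 0.2041]
tool_rot: [2.024, 2.4, 0.001]
ft_force: [-1.5, 0.2, -3.7]
grip_width: 0.246
```

Run:
```python
from h import *
tw()
```

```text
t 28.55 p [ 0.6043 -0.112   0.2041] tz [-0.04  0.66  0.58] yaw 9.72 tilt [ 0.002 -0.001] q3,7 [0.96 0.55] f [-1.5  0.2 -3.7] w 0.246
```

The third try shows a 0.15 N·m turning phase from yaw 15° to 12°, then a solid rise at 11°. So the nut had been dragged back about 3° by my over-long easing, and it is now at the stop again. This time I'll ease only the twist, by small amounts.

Emit:
servo_tool --series '[{"travel":[0,0,0],"angular":[0,0,-0.03]},{"travel":[0,0,0],"angular":[0,0,0]}]'

```text
time: 28.75
position: [0.6043, -0.1121, 0.2041]
tool_rot: [1.987, 2.431, 0.001]
ft_force: [-1.5, -0.2, -5.1]
grip_width: 0.244
```

Run:
```python
from h import *
tw()
```

```text
t 28.75 p [ 0.6043 -0.1121  0.2041] tz [ 0.05  0.66 -0.01] yaw 11.47 tilt [ 0.002 -0.001] q3,7 [0.95 0.58] f [-1.5 -0.2 -5.1] w 0.244
```

Emit:
servo_tool --series '[{"travel":[0,-0.001,0.0007],"angular":[0,0,0]},{"travel":[0,0,0],"angular":[0,0,0]}]'

```text
time: 28.95
position: [0.6039, -0.1123, 0.2041]
tool_rot: [1.987, 2.429, 0.003]
ft_force: [-0.9, 0.4, -2.1]
grip_width: 0.247
```

Run:
```python
from h import *
tw()
```

```text
t 28.95 p [ 0.6039 -0.1123  0.2041] tz [0.11 0.51 0.02] yaw 11.44 tilt [ 0.004 -0.001] q3,7 [0.95 0.58] f [-0.9  0.4 -2.1] w 0.247
```

Emit:
servo_tool --series '[{"travel":[0,0,-0.003],"angular":[0,0,0]},{"travel":[0,0,-0.004],"angular":[0,0,0]},{"travel":[0,0,-0.006],"angular":[0,0,0]},{"travel":[0,0,-0.008],"angular":[0,0,0]}]'

```text
time: 29.35
position: [0.6038, -0.1128, 0.2261]
tool_rot: [1.987, 2.429, 0.001]
ft_force: [0.1, -0.7, -4.6]
grip_width: 0.247
```

Run:
```python
from h import *
tw()
print([v.round(4) for v in delta([.6035,-.1119,.33],np.radians(11.5))])
```

```text
t 29.35 p [ 0.6038 -0.1128  0.2261] tz [-0.1   0.01  0.  ] yaw 11.44 tilt [ 0.004 -0.002] q3,7 [0.96 0.57] f [ 0.1 -0.7 -4.6] w 0.247
[array([ 0.0007,  0.0002, -0.1039]), array([ 0.0031,  0.0024, -0.0011])]
```

Out freely. I'll continue up and check the nut again.

Emit:
servo_tool --series '[{"travel":[0,0,-0.014],"angular":[0.003,0.002,0]},{"travel":[0,0,-0.022],"angular":[0,0,0]},{"travel":[0,0,-0.024],"angular":[0,0,0]},{"travel":[0,0,-0.022],"angular":[0,0,0]},{"travel":[0,0,-0.016],"angular":[0,0,0]}]'

```text
time: 29.85
position: [0.6042, -0.1133, 0.3267]
tool_rot: [1.988, 2.429, 0.003]
ft_force: [0.4, 0.3, -6.0]
grip_width: 0.249
```

Emit:
servo_tool --series '[{"travel":[-0.015,0,-0.005],"angular":[0,0,0]},{"travel":[-0.025,0,0],"angular":[0,0,0]},{"travel":[-0.022,0,0],"angular":[0,0,0]},{"travel":[-0.011,0,0],"angular":[0,0,0]},{"travel":[0,0,0],"angular":[0,0,0]}]'

```text
time: 30.35
position: [0.6176, -0.1865, 0.3289]
tool_rot: [1.992, 2.427, -0.001]
ft_force: [-0.7, 0.9, -5.8]
grip_width: 0.251
```

```bash
cat > nut.py <<'E'
from h import *
import sys
for f in sys.argv[1:]:
    im,C=load(f);S=cv2.cvtColor(im,cv2.COLOR_RGB2HSV)[...,1].astype(np.float32);z=.048
    c0=np.array([.6035,-.1112]);th=np.radians(np.arange(0,360,2))
    for it in range(4):
        r=np.arange(.011,.0205,.00025);X=c0[0]+np.outer(np.cos(th),r);Y=c0[1]+np.outer(np.sin(th),r)
        uv=proj(C,np.c_[X.ravel(),Y.ravel(),np.full(X.size,z)]).astype(np.float32)
        V=cv2.remap(S,uv[:,0].reshape(X.shape),uv[:,1].reshape(X.shape),cv2.INTER_CUBIC)
        rr=np.array([r[np.where(v>100)[0].max()] if (v>100).any() else r[0] for v in V]);c0=c0+[2*np.mean(rr*np.cos(th)),2*np.mean(rr*np.sin(th))]
    F=np.sum(rr*np.exp(6j*th))*2/len(th)
    B=im.astype(np.float32);q=(B[...,0]-B[...,1])/(B.sum(2)+1)-(B[...,1]-B[...,2])/(B.sum(2)+1)
    r=np.arange(.010,.0165,.0005);X=c0[0]+np.outer(np.cos(th),r);Y=c0[1]+np.outer(np.sin(th),r);uv=proj(C,np.c_[X.ravel(),Y.ravel(),np.full(X.size,.05)]).astype(np.float32)
    V=cv2.remap(q,uv[:,0].reshape(X.shape),uv[:,1].reshape(X.shape),cv2.INTER_LINEAR);i=V.max(1).argmax();m=V.max(1);w=np.clip(m-m.max()*.5,0,None);w[np.abs((np.arange(180)-i+90)%180-90)>12]=0
    print(f,c0.round(4),'vertex',(np.degrees(np.angle(F))/6%60).round(1),'mark',np.degrees(np.angle(np.sum(w*np.exp(1j*th)))).round(1))
E
python3 - <<'E'
from h import *
tw();im,C=snap('wrist','w14')
c=im[50:170,220:340];cv2.imwrite('pics/c14.png',cv2.resize(c,None,fx=5,fy=5,interpolation=cv2.INTER_NEAREST)[:,:,::-1])
print([v.round(4) for v in delta([.5015,.1585,.33],np.radians(25))])
E
python3 nut.py w2 w3 w12 w13 w14; python3 ang.py w14
```

```text
t 30.35 p [ 0.6176 -0.1865  0.3289] tz [ 0.1   0.1  -0.03] yaw 11.24 tilt [ 0.    -0.002] q3,7 [0.98 0.69] f [-0.7  0.9 -5.8] w 0.251
[array([ 0.3591, -0.0465, -0.0014]), array([ 0.    , -0.0004, -0.2379])]
w2 [ 0.6034 -0.1113] vertex 29.6 mark -60.2
w3 [ 0.6033 -0.1112] vertex 28.6 mark -60.6
w12 [ 0.6034 -0.1111] vertex 25.1 mark -124.0
w13 [ 0.6034 -0.1113] vertex 28.2 mark -120.3
w14 [ 0.6034 -0.1113] vertex 25.2 mark -125.0
w14 tilt deg 0.85 mid 278.9
```

View pics/c14.png

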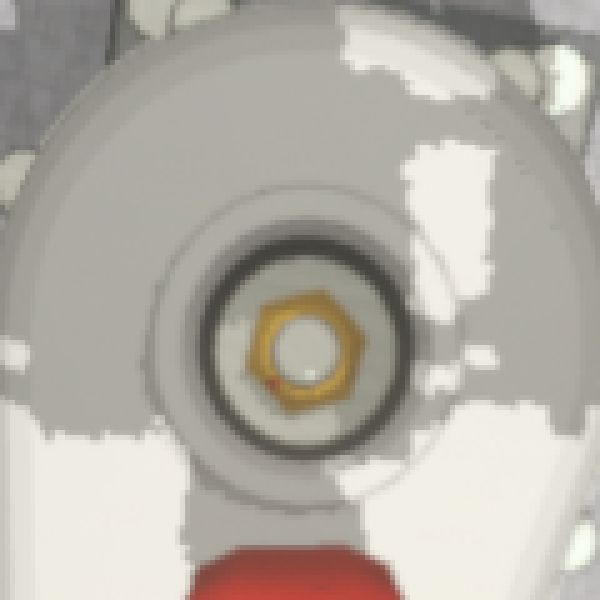

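The nut's red mark is at crop (272,384), i.e. −125° (vertex 25.2°). That is the same as at the first solid stop, so the nut is tight. Now return the wrench to the block.

Emit:
servo_tool --series '[{"travel":[0.015,-0.002,-0.005],"angular":[0,0,0]},{"travel":[0.03,-0.004,-0.005],"angular":[0,0,0]},{"travel":[0.04,-0.005,0],"angular":[0,0,0]},{"travel":[0.045,-0.006,0],"angular":[0,0,0]},{"travel":[0.045,-0.006,0],"angular":[0,0,0]}]'

```text
time: 30.9
position: [0.5597, -0.0139, 0.3379]
tool_rot: [-1.986, -2.432, -0.002]
ft_force: [0.4, 0.3, -4.0]
grip_width: 0.246
```

Emit:
servo_tool --series '[{"travel":[0.045,-0.006,0],"angular":[0,0,0]},{"travel":[0.045,-0.006,0],"angular":[0,0,0]},{"travel":[0.035,-0.005,0],"angular":[0,0,0]},{"travel":[0.02,-0.003,0],"angular":[0,0,0]},{"travel":[0,0,0],"angular":[0,0,-0.08]}]'

```text
time: 31.4
position: [0.5098, 0.1279, 0.338]
tool_rot: [-1.872, -2.517, -0.003]
ft_force: [-0.4, -1.0, -5.3]
grip_width: 0.25
```

Emit:
servo_tool --series '[{"travel":[0,0,0],"angular":[0,0,-0.08]},{"travel":[0,0,0],"angular":[0,0,-0.08]},{"travel":[0,0,0],"angular":[0,0,0]}]'

```text
time: 31.7
position: [0.5116, 0.1224, 0.3382]
tool_rot: [-1.679, -2.653, -0.002]
ft_force: [-0.2, -0.1, -5.4]
grip_width: 0.247
```

Run:
```python
from h import *
tw()
print([v.round(4) for v in delta([.5016,.158,.275],np.radians(25))])
```

```text
t 31.7 p [0.5116 0.1224 0.3382] tz [-0.03  0.02  0.  ] yaw 25.33 tilt [-0.001  0.002] q3,7 [0.84 0.17] f [-0.2 -0.1 -5.4] w 0.247
[array([0.0363, 0.0062, 0.0632]), array([-0.0002, -0.0021,  0.0057])]
```

Emit:
servo_tool --series '[{"travel":[0.012,0.002,0],"angular":[0,-0.002,0.005]},{"travel":[0.014,0.002,0.01],"angular":[0,0,0]},{"travel":[0.01,0.002,0.015],"angular":[0,0,0]},{"travel":[0,0,0.01],"angular":[0,0,0]},{"travel":[0,0,0],"angular":[0,0,0]}]'

```text
time: 32.2
position: [0.501, 0.156, 0.3]
tool_rot: [-1.688, -2.648, 0.009]
ft_force: [-0.6, -0.0, -4.7]
grip_width: 0.241
```

Emit:
servo_tool --series '[{"travel":[0,0,0],"angular":[0,0,0]}]'

```text
time: 32.3
position: [0.5025, 0.1555, 0.3022]
tool_rot: [1.691, 2.647, -0.004]
ft_force: [0.2, -0.5, -5.0]
grip_width: 0.248
```

Run:
```python
from h import *
tw()
print([v.round(4) for v in delta([.5016,.158,.265],np.radians(25))])
a,_=snap('scene','s15');cv2.imwrite('pics/c15.png',cv2.resize(a[90:240,210:360],None,fx=4,fy=4,interpolation=cv2.INTER_CUBIC)[:,:,::-1])
```

```text
t 32.3 p [0.5025 0.1555 0.3022] tz [-0.07 -0.02 -0.  ] yaw 24.85 tilt [-0.001 -0.003] q3,7 [0.81 0.1 ] f [ 0.2 -0.5 -5. ] w 0.248
[array([0.0028, 0.0003, 0.0372]), array([-0.0016,  0.0021, -0.0025])]
```

View pics/c15.png

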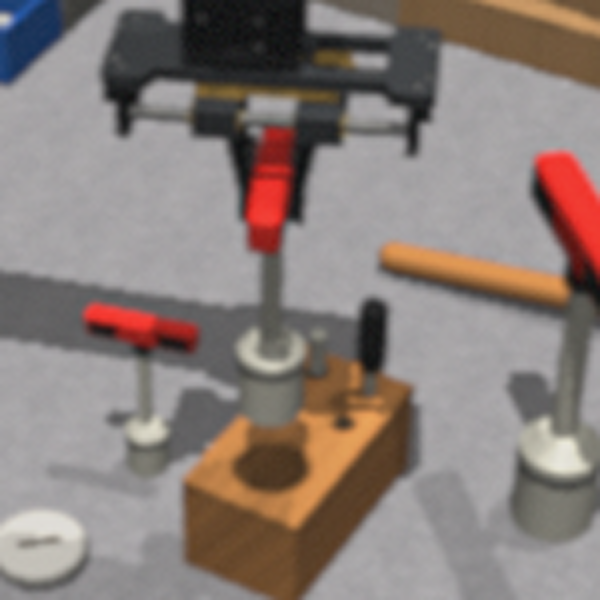

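The socket (crop (271,385)) hangs above the now-open hole at (272,467), in the same column.

Run:
```python
from h import *
_,C=load('s15')
f=lambda p:np.array(p,float)/4+[210,90]-.4
print(onz(C,[f((272,467))],.08), onz(C,[f((233,467)),f((308,467)),f((272,443)),f((272,492))],.08).round(4))
print(proj(C,[[.5012,.159,.08],[.5025,.1555,.08]]),f((272,467)))
```

```text
[[0.5027303  0.15691555 0.08      ]] [[0.48   0.143  0.08  ]
 [0.5237 0.1698 0.08  ]
 [0.49   0.1779 0.08  ]
 [0.5156 0.1356 0.08  ]]
[[277.51646146 205.71304077]
 [277.25949544 206.61939851]] [277.6  206.35]
```

Emit:
servo_tool --series '[{"travel":[0.0015,0,0.01],"angular":[-0.001,0.002,0]},{"travel":[0,0,0.015],"angular":[0,0,0]},{"travel":[0,0,0.012],"angular":[0,0,0]},{"travel":[0,0,0],"angular":[0,0,0]},{"travel":[0,0,0],"angular":[0,0,0]}]'

```text
time: 32.85
position: [0.5016, 0.1575, 0.2651]
tool_rot: [-1.69, -2.648, 0.001]
ft_force: [0.2, 0.3, -4.8]
grip_width: 0.244
```

Run:
```python
from h import *
tw()
print([v.round(4) for v in delta([.5024,.1571,.186],np.radians(25))])
```

```text
t 32.85 p [0.5016 0.1575 0.2651] tz [-0.06 -0.02 -0.05] yaw 24.91 tilt [-0.001  0.   ] q3,7 [0.81 0.11] f [ 0.2  0.3 -4.8] w 0.244
[array([-0.0008,  0.0006,  0.0791]), array([-0.0006, -0.0004, -0.0015])]
```

Emit:
servo_tool --series '[{"travel":[0,0,0.008],"angular":[0,0,0]},{"travel":[0,0,0.01],"angular":[0,0,0]},{"travel":[0,0,0.008],"angular":[0,0,0]}]'

```text
time: 33.15
position: [0.5016, 0.1577, 0.2386]
tool_rot: [-1.689, -2.648, -0.0]
ft_force: [-0.9, -0.4, -4.4]
grip_width: 0.25
```

```bash
python3 -c "
from h import *
tw()"
```

```text
t 33.15 p [0.5016 0.1577 0.2386] tz [-0.06  0.03 -0.02] yaw 24.93 tilt [-0.     0.001] q3,7 [0.81 0.12] f [-0.9 -0.4 -4.4] w 0.25
```

Emit:
servo_tool --series '[{"travel":[0,0,0.01],"angular":[0,0,0]},{"travel":[0,0,0.012],"angular":[0,0,0]},{"travel":[0,0,0.01],"angular":[0,0,0]},{"travel":[0,0,0],"angular":[0,0,0]}]'

```text
time: 33.55
position: [0.5006, 0.1573, 0.2056]
tool_rot: [-1.689, -2.647, 0.004]
ft_force: [-0.7, -0.0, -5.5]
grip_width: 0.248
```

```bash
python3 -c "
from h import *
tw()"
```

```text
t 33.55 p [0.5006 0.1573 0.2056] tz [-0.15  0.08 -0.02] yaw 24.92 tilt [-0.003 -0.001] q3,7 [0.81 0.14] f [-0.7 -0.  -5.5] w 0.248
```

Emit:
servo_tool --series '[{"travel":[0,0.001,0.007],"angular":[0,0.002,0]},{"travel":[0,0,0.006],"angular":[0,0,0]},{"travel":[0,0,0.003],"angular":[0,0,0]},{"travel":[0,0,0],"angular":[0,0,0]}]'

```text
time: 33.95
position: [0.5024, 0.1581, 0.1911]
tool_rot: [-1.688, -2.646, -0.001]
ft_force: [0.2, -0.3, -5.0]
grip_width: 0.247
```

```bash
python3 -c "
from h import *
tw()"
```

```text
t 33.95 p [0.5024 0.1581 0.1911] tz [-0.16  0.05 -0.01] yaw 24.92 tilt [-0.002  0.002] q3,7 [0.81 0.15] f [ 0.2 -0.3 -5. ] w 0.247
```

Emit:
servo_tool --series '[{"travel":[0,0,0.002],"angular":[0,0,0]},{"travel":[0,0,0.001],"angular":[0,0,0]},{"travel":[0,0,0],"angular":[0,0,0]}]'

```text
time: 34.25
position: [0.5027, 0.1582, 0.1886]
tool_rot: [-1.689, -2.647, -0.003]
ft_force: [0.1, 0.8, -5.2]
grip_width: 0.246
```

```bash
python3 -c "
from h import *
tw()"
```

```text
t 34.25 p [0.5027 0.1582 0.1886] tz [-0.14  0.06 -0.01] yaw 24.93 tilt [-0.001  0.003] q3,7 [0.81 0.16] f [ 0.1  0.8 -5.2] w 0.246
```

Emit:
servo_tool --series '[{"travel":[0,0,0.002],"angular":[0.003,0,0]},{"travel":[0,0,0.001],"angular":[0,0,0]},{"travel":[0,0,0],"angular":[0,0,0]}]'

```text
time: 34.55
position: [0.5027, 0.1583, 0.1854]
tool_rot: [-1.688, -2.645, 0.002]
ft_force: [0.0, -0.0, -4.7]
grip_width: 0.25
```

```bash
python3 -c "
from h import *
tw()"
```

```text
t 34.55 p [0.5027 0.1583 0.1854] tz [-0.07 -0.03 -0.03] yaw 24.93 tilt [-0.004  0.001] q3,7 [0.81 0.16] f [ 0.  -0.  -4.7] w 0.25
```

Emit:
servo_tool --series '[{"travel":[0,0,0.001],"angular":[0,0,0]},{"travel":[0,0,0],"angular":[0,0,0]}]'

```text
time: 34.75
position: [0.503, 0.1584, 0.1853]
tool_rot: [-1.688, -2.645, 0.0]
ft_force: [-2.0, 0.6, 1.6]
grip_width: 0.246
```

```bash
python3 -c "
from h import *
tw()"
```

```text
t 34.75 p [0.503  0.1584 0.1853] tz [-0.2  0.4 -0. ] yaw 24.92 tilt [-0.003  0.002] q3,7 [0.82 0.16] f [-2.   0.6  1.6] w 0.246
```

The wrench is resting on the hole floor: TCP 0.1853, as at the first grasp, and the force is up. I'll release.

Emit:
servo_tool --claw 0.05 --series '[{"travel":[0,0,0],"angular":[0,0,0]},{"travel":[0,0,0],"angular":[0,0,0]},{"travel":[0,0,0],"angular":[0,0,0]},{"travel":[0,0,0],"angular":[0,0,0]}]'

```text
time: 35.15
position: [0.503, 0.1583, 0.1848]
tool_rot: [-1.688, -2.646, 0.001]
ft_force: [-0.7, 0.9, 0.4]
grip_width: 0.513
```

Emit:
servo_tool --claw 0.07 --series '[{"travel":[0,0,0],"angular":[0,0,0]},{"travel":[0,0,0],"angular":[0,0,0]},{"travel":[0,0,0],"angular":[0,0,0]}]'

```text
time: 35.45
position: [0.5027, 0.1582, 0.1846]
tool_rot: [-1.688, -2.645, 0.001]
ft_force: [-1.4, -0.1, -0.0]
grip_width: 0.749
```

Emit:
servo_tool --series '[{"travel":[0,0,-0.01],"angular":[0,0,0]},{"travel":[0,0,-0.025],"angular":[0,0,0]},{"travel":[0,0,-0.035],"angular":[0,0,0]},{"travel":[0,0,-0.035],"angular":[0,0,0]},{"travel":[0,0,-0.03],"angular":[0,0,0]}]'

```text
time: 35.95
position: [0.5035, 0.1579, 0.3223]
tool_rot: [-1.689, -2.646, -0.002]
ft_force: [1.0, 0.6, 0.3]
grip_width: 0.802
```

Run:
```python
from h import *
tw()
a,_=snap('scene','s16');cv2.imwrite('pics/c16.png',cv2.resize(a[90:300,200:410],None,fx=2.8,fy=2.8,interpolation=cv2.INTER_CUBIC)[:,:,::-1]);snap('wrist','w16')
```

```text
t 35.95 p [0.5035 0.1579 0.3223] tz [-0.05  0.02  0.03] yaw 24.9 tilt [-0.002  0.003] q3,7 [0.81 0.1 ] f [1.  0.6 0.3] w 0.802
```

View pics/c16.png

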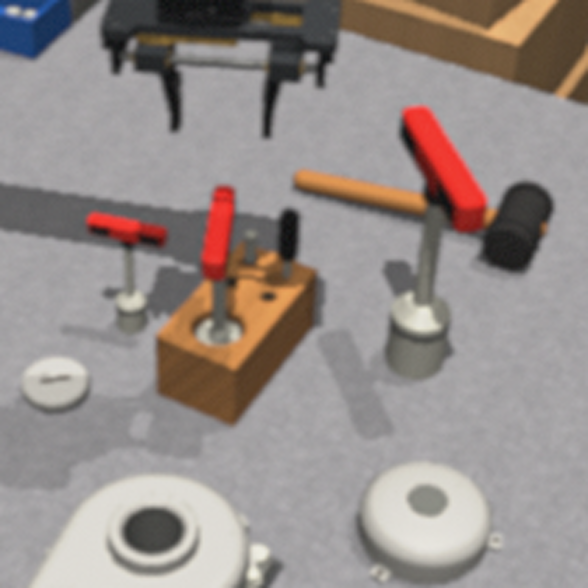

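View pics/w16.png

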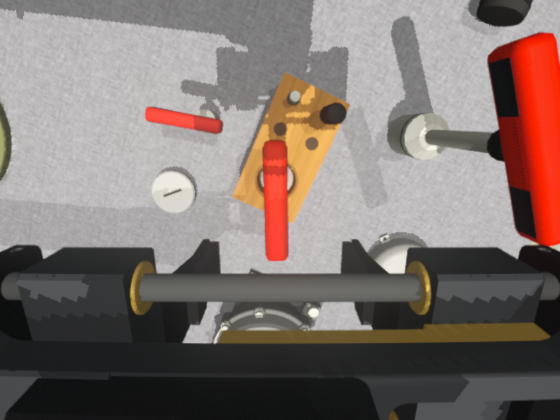

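The wrench stands upright in the large hole (scene crop (220,330)), the gripper is clear, and everything else is where it was.

```bash
python3 -c "
from h import *
tw();print(ctrl.close_job())"
```

```text
t 36.05 p [0.5055 0.1585 0.3247] tz [-0.06 -0.02 -0.  ] yaw 24.9 tilt [0.004 0.006] q3,7 [0.81 0.1 ] f [ 0.2 -0.2 -0.3] w 0.806
the job is handed in; nothing more can be done
None
```

The nut is tight against its stop, and the middle-sized wrench is back upright on the floor of the large hole. I handed the job in at 36 s with the gripper clear.

- **Tightening:** it took three goes.
    - **First:** the nut came up solid, but I twisted too hard (about 1.5 N·m) and the socket slipped round on the nut. I lifted it out to look.
    - **Second:** the nut was solid again, but easing too far dragged it back about 3–4°.
    - **Third:** I turned it back to the same solid point (0.58 N·m), eased only until the twist was gone, and lifted it out freely.
- **Last nut check:** the red mark had moved from −60° to −125°, about 64° clockwise. This matches the first solid stop to about 1°.
- **Mismatch:** contact came at about 10–11° of play in the later goes, against the 8° given. I put this down to flex in the grip and about 1 mm of off-centring, and did not check it further.
- **Wrench return:** the tool was at 0.185 m when the wrench touched the hole floor, the same height as at the first grasp. After release the pictures showed it upright, with the other tools and parts in view where they were. I did not check the screwdriver in the last pictures.

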